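# Load the parts dryer, latch it and switch it on with the key

## Robot

A 6-joint arm with a two-finger parallel gripper is mounted at the origin on a cart in front of the work surface, level with it; the furniture and walls round the work are solid. World frame = base frame: x ahead of the robot, y to its left, z up, the work surface at z = 0. Lengths are in m, angles in degrees, forces in N, time in s.
With the tool pointing down it reaches from about 0.35 to 0.875 m from the base axis. Payload 4.2 kg.
Tool frame: the origin (TCP) lies at the very end of the fingers, on their centre line; the grasp point (between the pads) lies 19 mm behind it (tcp_to_grasp is the z of the grasp point in the tool frame, in m); z points along the fingers, y is the direction in which the jaws open and shut (so a half turn about z gives the same grasp; the last joint's range is limited). The gripper opens to 87 mm and grips with 3 to 60 N. Pads are 19 mm wide; open, the fingers measure 117 mm over their backs; the gripper's body (75 mm by 190 mm) begins 51 mm behind the grasp point.
Start: joints at [14.817, 22.042, 0.453, 0, -68.411, -14.817], TCP at [0.625, 0, 0.185] pointing down, gripper open.
Joint ranges: [-179.83, 179.83], [-69.29, 118.12], [-61.27, 80.66], [-181.25, 117.63], [-171.15, -9.14], [-177.46, 177.46]. Speed limits (degrees/s): [159.86, 159.86, 180, 180, 180, 180].

## Interface

Orientations are given as a 3x3 rotation matrix whose columns are the frame's x, y, z axes.
In Python, from station import sense, capture, camera_params, finish_job, tcp_to_grasp gives the robot as it stands.
- The arm moves only by the shell command python3 -m inch 'ROWS'. ROWS is JSON, a list of rows, each an object of numbers: "jaw": the closure in counts, from 0 (fully open) to 255 (shut); "x", "y", "z": the shift along the world's x, y, z normalised to -1 to 1, where 1 is 0.06 m; "ax", "ay", "az": the turn, a rotation vector about the world's x, y, z normalised to -1 to 1, where 1 is 10 degrees. A call has 1 to 12 rows; each row shifts and turns the pose as measured when the row begins; what a row does not reach is not made up. A row lasts 1/8 s, in which the tool goes at most 62.5 mm and 10.7 degrees, less where a joint would pass 70% of its speed; a pose out of reach is approached as far as the arm can. A call with a number of a shift or a turn outside -1 to 1 is refused whole. A call with a gripper value outside its range is refused whole. The fingers move at their own pace and stop on an object; the grip force is fixed at half the most. Time passes only in rows, so rows that do not move let the fingers close. It gives the time, the measured TCP pose, the force and the opening at its end, in the units of the state.
- sense(): the state, without advancing time (a new reading comes with each control period).
- capture(name): name is "scene" or "side" or "wrist"; returns the picture (420x560x3 uint8, red, green, blue); there is no depth.
- camera_params(name): a dict with "vfov" (degrees; the focal length in pixels is half the picture's height over the tangent of half this angle, whatever the lens; pixels are square), "cx", "cy" (the principal point, pixels), "R" (3x3) and "t" (3): a world point X has camera coordinates R X + t. Camera axes: x right, y down, z forward; pixel columns grow to the right and rows downward; lengths in m; the calibration is good to about 2 mm. The wrist camera is an equidistant fisheye: a pixel r from the principal point sees the ray r / f radians off the axis. A picture is of the moment at which its call begins: read the wrist's pose just before it. camera_params takes no time and is no camera call; for the wrist camera it gives the pose at the moment of the call.
- finish_job(): hands the job in, once; it reports no verdict.
The state is a dict: "time_s": time; "joints": joint angles; "joint_velocities": joint speeds; "effort": joint torques, N m; "tcp_pos": TCP position; "ee_rot": TCP orientation; "wrist_force": force on the tool from outside, world axes, zero at the start; "moment": the same for the moment, N m; "gripper_width": opening from 0.0 (shut) to 1.0 (fully open).
Only numpy, scipy, OpenCV 4.12 (cv2) and the standard library are available. Lean on these libraries where they do the work, as an engineer would, in place of code of your own. Each camera call takes 0.05 s, during which the arm holds its last target.

## Task

Put every freshly washed part that is lying on the right of the bench (brake calipers, bottom bracket cups, lockring tool; not the pedal) into the tray of the parts dryer, close its lid all the way and then swing the latch arm over until it rests in the fork on the lid. Only then take the red key from its wooden stand, push it fully down into the key switch, turn it clockwise to ON as far as it goes, and leave it in there. Leave the pedal, lube bottle, brush and tape where they are.

Things in the scene. Friction and masses are not known exactly. Their poses are not given: they have to be found in the camera images.
- tray_floor (a point): Centre of the inner floor of the dryer's tray, 30 mm above the bench. The dryer is fixed to the bench, its place and yaw vary. Axes: x to the far wall (lid hinge), y to the left wall, z up. The tray is open-topped, 130 (x) by 250 (y) mm inside, 56 mm deep, walls 6 mm thick, grey; rim 86 mm above the bench. Right of it (-y) joins the blue console, 105 mm wide, top also 86 mm above the bench, ending 236 mm right of the tray's centre. The dryer is 142 mm deep in x
- lid (a joint): Angle of the dryer's lid (clear pane in an aluminium frame, 146 x 262 x 8 mm) about its hinge along the tray's far rim: 0 = closed flat, 1.57 = upright, starts open, leaning back at 1.8 to 2.0 rad. It stays where it is left (stiff hinge, 0.2 N m), and is pushed shut with a few newtons on its back (outer) face. A black bar handle 64 mm wide stands 28 mm off its outer face, 18 mm from the front edge, in the middle
- lid_hinge (a point): Point on the lid's hinge axis, mid-width, 71 mm beyond the tray's centre and 87 mm above the bench. At lid angle 0 its axes are those of the tray; it turns with the lid about y
- lid_front_edge (a point): Middle of the lid's front (free) edge on the outer face, 146 mm from the hinge; it turns with the lid. A steel fork of two 16 mm prongs, the catch for the latch arm, stands on the lid 85 mm right of its middle and 51 mm from the hinge
- latch (a joint): Angle of the latch arm about its pivot: 0 = lying level over the lid in the fork (closed, its stop), 1.57 = upright, starts open at 1.75 to 2.0 rad, leaning to the right over the console. Stays where it is left (friction 0.045 N m); push it over to the left and down. Closed it points to the tray's +y
- latch_pivot (a point): Pivot of the latch arm: on the console's left edge, 144 mm right of the tray's centre line and 20 mm beyond its centre, 104 mm above the bench. Steel rod of 10 mm diameter, with a red tab (16 x 26 x 12 mm) at its end. The arm turns about the tray's x axis, through this point
- latch_tab (a point): Centre of the red tab at the end of the latch arm, 82 mm from the pivot; turns with the arm
- switch (a joint): Angle of the key switch's barrel: 0 = OFF (slot along the dryer's x axis), grows clockwise seen from above, 1.15 rad = ON, the end stop. Friction 0.04 N m, stays where it is left
- switch_mouth (a point): Centre of the key slot's mouth in the brass barrel on the console top, 90 mm above the bench; z up, x along the slot (turns with the barrel). Slot 16 x 5.8 mm, 32 mm deep, inside an aluminium ring of 52 mm outer diameter that ends 1.5 mm above the mouth. The key goes in from above; the key has about 0.2 rad of play in the slot
- stand_mouth (a point): Centre of the slot mouth on top of the fixed wooden key stand (56 x 44 x 34 mm), 34 mm above the bench; x along the slot
- key_grip (a point): Centre of the red bow of the key (grip it here): bow 30 mm wide (x), 10 mm thick (y), 26 mm high (z). The key starts upright in the stand's slot, bow up; its z axis points up the key. 30 g
- key_tip (a point): Lower end of the key's blade, on its axis, 45 mm below key_grip. Blade 14 mm wide (x), 4 mm thick (y), 28 mm long to the shoulder (20 x 9 mm), rounded at the tip; fully in, the shoulder rests on the slot's mouth, the tip 28 mm below it
- caliper_1_mid (a point): Black disc brake caliper with white pistons, 30 (x) x 55 (y) x 36 mm; point 18 mm above its underside, x across its narrow side. May be absent
- caliper_2_mid (a point): Second brake caliper, same size and axes. May be absent
- bb_cup_1_mid (a point): Black bottom bracket cups, toothed flange of 47 mm diameter, 15 mm high, with a 36 mm collar above it, 24 mm high in all; point on its axis 12 mm above its underside. May be absent
- bb_cup_2_mid (a point): Second bottom bracket cup, same size. May be absent
- lockring_tool_mid (a point): Grey lockring tool standing upright: cylinder of 25 mm diameter, 34 mm high, with a thin 8 mm pin on top to 48 mm; point on its axis 17 mm above its underside. May be absent
- pedal: Bystander: black pedal, 78 x 94 x 22 mm, origin at its underside
- chain_lube: Bystander: yellow lube bottle, 42 mm diameter, 126 mm high, origin at its underside
- brush: Bystander: brush, 18 x 175 x 24 mm, origin at its underside
- tape_blue: Bystander: roll of blue tape, 62 mm diameter, 19 mm high, origin at its underside
- key: The red-bowed key as a whole; origin at the lower end of its blade (same point as key_tip)

How it is judged:
By the outcome, as a careful person would: the job done as asked, in the order asked, and still so for the second after the job is handed in, with the robot touching nothing.
Of caliper_1, caliper_2, bb_cup_1, bb_cup_2, lockring_tool only 3 to 5 are there at a start; the rules pass over those that are not, and their reading is None.
At some moment in a run one of caliper_1, caliper_2, bb_cup_1, bb_cup_2, lockring_tool may be knocked a few centimetres aside while the robot is not near it.
It also fails if it takes over 210 s, if anything falls off the work surface, if the arm or the gripper's body presses on something with over 40 N, if the wrist force passes 120 N, or if a joint passes its speed limit or range.

## Working session

There is one attempt and no reset: what is moved stays moved. The work goes in short steps, Python scripts to look and compute and a shell command to move; the robot and the scene stay as the last step left them, time stands still between calls to the robot, and variables do not carry over. Pictures are saved under pics/ and viewed, and the job is handed in when it is done.

```bash
ls; mkdir -p pics
python3 - <<'E'
from station import *
import cv2
print(sense(), tcp_to_grasp)
for n in ("scene","side","wrist"):
    print(n,camera_params(n))
    cv2.imwrite(f"pics/{n}0.png",cv2.cvtColor(capture(n),cv2.COLOR_RGB2BGR))
E
```

```text
pics
{'time_s': 0.0, 'joints': array([ 1.48158853e+01,  2.20896951e+01,  3.80075254e-01, -2.87338424e-02,
       -6.84112801e+01, -1.48185337e+01]), 'joint_velocities': array([-0.01376697, -0.02149933, -0.10615478, -0.00532374,  0.01921488,
       -0.00145457]), 'effort': array([ 5.69075401e-04, -3.90661991e+01,  1.87403029e+01,  4.22001421e+00,
        1.09914420e-02, -1.81494070e-04]), 'tcp_pos': array([6.24315741e-01, 6.98616596e-06, 1.83573608e-01]), 'ee_rot': array([[-2.31140876e-04, -9.99997642e-01, -2.15914648e-03],
       [-9.99999969e-01,  2.31333050e-04, -8.87550637e-05],
       [ 8.92543364e-05,  2.15912590e-03, -9.99997665e-01]]), 'wrist_force': array([0.08358098, 0.12379146, 0.36479745]), 'moment': array([ 0.01579571, -0.0110992 , -0.05422742]), 'gripper_width': 1.0011970282219358} -0.0187
scene {'vfov': 46.343603417580454, 'cx': 276.9241857517758, 'cy': 207.68733959062445, 'R': array([[-0.47389387, -0.88043125, -0.01629143],
       [-0.52698798,  0.29837725, -0.79577301],
       [ 0.70548442, -0.36852656, -0.60537584]]), 't': array([0.32856321, 0.40031207, 1.19080277])}
side {'vfov': 49.82017738870008, 'cx': 275.05163600518705, 'cy': 217.8347059374912, 'R': array([[ 0.99906297, -0.035274  , -0.02507846],
       [-0.03911971, -0.48808307, -0.87192005],
       [ 0.01851573,  0.87208409, -0.48900563]]), 't': array([-0.59761137,  0.10284032,  1.27414733])}
wrist {'vfov': 65.70646984690485, 'cx': 277.93420961420446, 'cy': 212.34036214535467, 'R': array([[-9.99996919e-01,  3.14258327e-04,  2.46254345e-03],
       [ 8.95315387e-04,  9.70852356e-01,  2.39676661e-01],
       [-2.31544572e-03,  2.39678127e-01, -9.70849645e-01]]), 't': array([ 0.62245647, -0.02910148,  0.3887822 ])}
```

View pics/scene0.png

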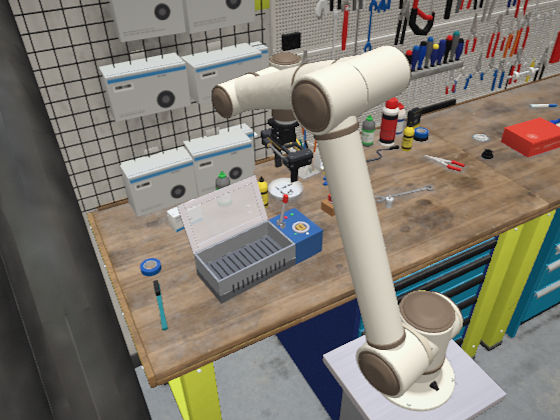

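View pics/side0.png

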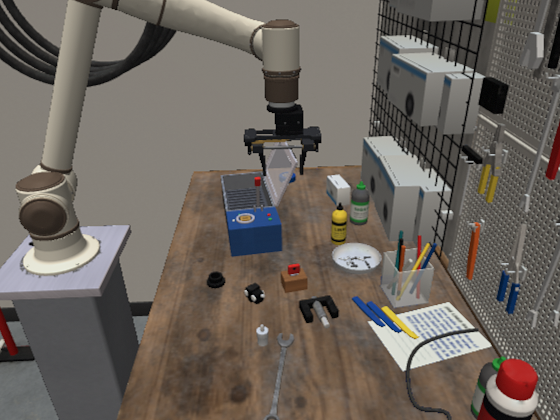

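View pics/wrist0.png

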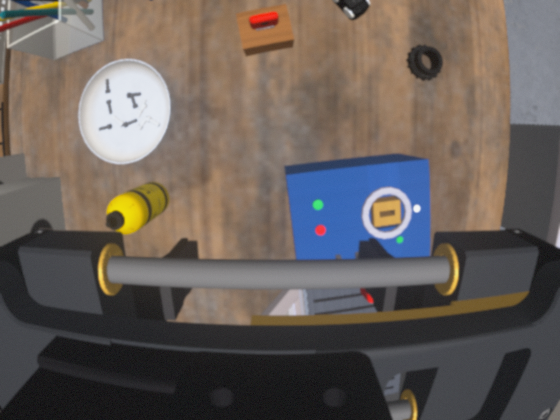

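```bash
cat > h.py <<'E'
import numpy as np, cv2
from station import *
def ray(cam,px,P=None):
    P=P or camera_params(cam)
    f=210/np.tan(np.radians(P["vfov"])/2)
    u=(px[0]-P["cx"]); v=(px[1]-P["cy"])
    if cam=="wrist":
        r=np.hypot(u,v); th=r/f; s=np.sin(th)/max(r,1e-9)
        d=np.array([u*s,v*s,np.cos(th)])
    else: d=np.array([u/f,v/f,1.])
    R=np.array(P["R"]);t=np.array(P["t"])
    d=R.T@d
    return -R.T@t, d/np.linalg.norm(d)
def onz(cam,px,z,P=None):
    o,d=ray(cam,px,P); return o+d*(z-o[2])/d[2]
def proj(cam,X,P=None):
    P=P or camera_params(cam)
    f=210/np.tan(np.radians(P["vfov"])/2)
    c=np.array(P["R"])@np.asarray(X,float)+np.array(P["t"])
    if cam=="wrist":
        rho=np.hypot(c[0],c[1]); th=np.arctan2(rho,c[2]); k=f*th/max(rho,1e-9)
        return np.array([P["cx"]+c[0]*k,P["cy"]+c[1]*k])
    return np.array([P["cx"]+f*c[0]/c[2],P["cy"]+f*c[1]/c[2]])
def snap(cam,name,crop=None,k=1):
    im=cv2.cvtColor(capture(cam),cv2.COLOR_RGB2BGR)
    cv2.imwrite(f"pics/{name}_raw.png",im)
    if crop: x0,y0,x1,y1=crop; im=im[y0:y1,x0:x1]
    im=cv2.resize(im,None,fx=k,fy=k,interpolation=cv2.INTER_CUBIC)
    cv2.imwrite(f"pics/{name}.png",im)
E
python3 - <<'E'
import cv2
im=cv2.imread("pics/side0.png")[165:365,180:360]
cv2.imwrite("pics/side0c.png",cv2.resize(im,None,fx=3,fy=3,interpolation=cv2.INTER_CUBIC))
im=cv2.imread("pics/scene0.png")[170:310,150:350]
cv2.imwrite("pics/scene0c.png",cv2.resize(im,None,fx=4,fy=4,interpolation=cv2.INTER_CUBIC))
E
```

```text
(no output)
```

View pics/side0c.png

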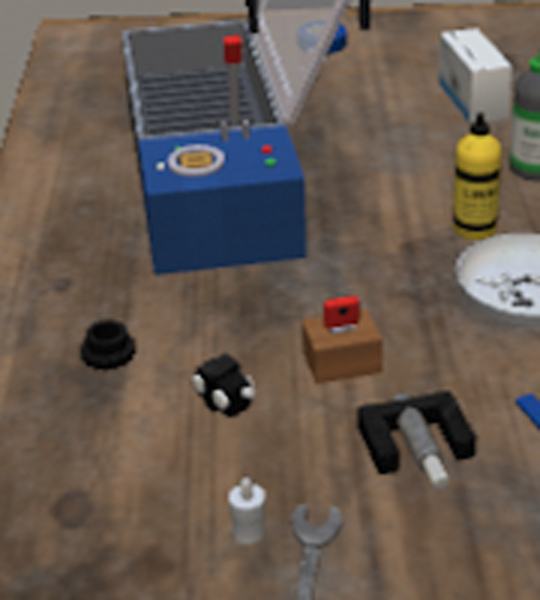

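View pics/scene0c.png

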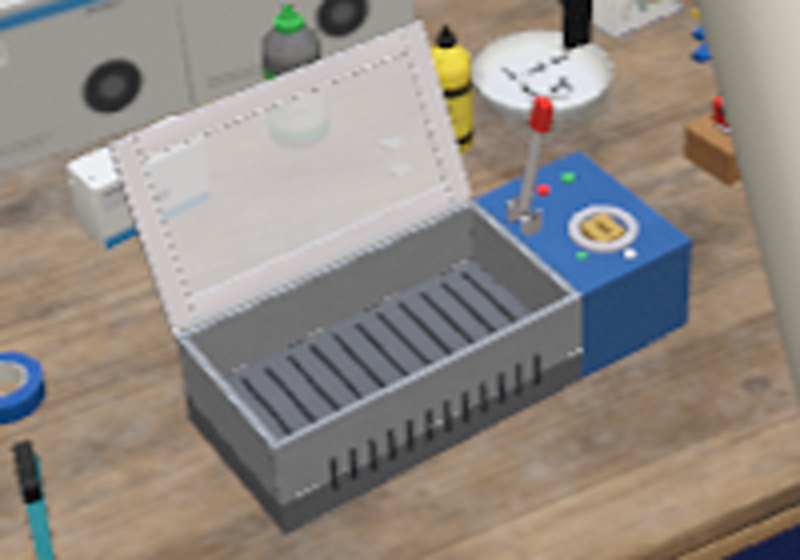

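Run:
```python
from h import *
from scipy.optimize import least_squares
sc=lambda x,y:(150+x/4,170+y/4); sd=lambda x,y:(180+x/3,165+y/3)
Ps,Pd=camera_params("scene"),camera_params("side")
obs=[("scene",sc(275,445),(-.071,.131)),("scene",sc(690,243),(-.071,-.236)),("scene",sc(575,155),(.071,-.236)),
("scene",sc(180,332),(-0+.071,.131)),("scene",sc(580,297),(-.071,-.131)),
("side",sd(146,196),(-.071,-.236)),("side",sd(304,178),(.071,-.236)),("side",sd(125,32),(-.071,.131))]
for c,p,_ in obs: print(c,onz(c,p,.086))
def f(q):
    r=[]
    for c,p,(a,b) in obs:
        X=[q[0]+np.cos(q[2])*a-np.sin(q[2])*b,q[1]+np.sin(q[2])*a+np.cos(q[2])*b,.086]
        r+=list(proj(c,X,Ps if c=="scene" else Pd)-p)
    return r
s=least_squares(f,[.6,.2,0],loss="soft_l1"); print(s.x,np.degrees(s.x[2]),np.round(s.fun,1))
q=s.x
def W(a,b,z): return np.array([q[0]+np.cos(q[2])*a-np.sin(q[2])*b,q[1]+np.sin(q[2])*a+np.cos(q[2])*b,z])
print("pivot",W(.02,-.144,.104))
print("switch scene",onz("scene",sc(604,230),.09),"side",onz("side",sd(196,159),.09))
print("parts: cup",onz("side",sd(107,345),.012),"cal",onz("side",sd(223,385),.018),"tool",onz("side",sd(247,512),.017), "stand top",onz("side",sd(341,330),.034),"bow",onz("side",sd(342,312),.051),"pin",onz("side",sd(245,485),.048))
print("side bottom",[onz("side",p,0) for p in [(0,419),(280,419),(559,419),(150,419)]])
print("bottle",onz("side",(339,240),0),"tape",onz("scene",(150,267),.01))
```

```text
scene [0.43217235 0.31762835 0.086     ]
scene [ 0.47405    -0.04057339  0.086     ]
scene [ 0.61227599 -0.01942525  0.086     ]
scene [0.57015326 0.33363857 0.086     ]
scene [0.46154929 0.06285632 0.086     ]
side [ 0.47557605 -0.04890264  0.086     ]
side [ 0.61628269 -0.02821375  0.086     ]
side [0.43271091 0.31116399 0.086     ]
[0.51726906 0.19847848 0.12215073] 6.998721328795676 [-0.6  0.6  0.8 -0.7  1.4 -1.4 -1.3  0.1  0.7 -0.6  0.1 -0.9  0.1 -0.2
 -0.4 -1. ]
pivot [0.55466603 0.05798838 0.104     ]
switch scene [0.51522866 0.01082689 0.09      ] side [0.5187156  0.00741673 0.09      ]
parts: cup [ 0.44378861 -0.16525154  0.012     ] cal [ 0.54122245 -0.23191467  0.018     ] tool [ 0.55866626 -0.37238731  0.017     ] stand top [ 0.63796493 -0.187567    0.034     ] bow [ 0.6389514 -0.1862903  0.051    ] pin [ 0.55842953 -0.37874112  0.048     ]
side bottom [array([ 0.08628426, -0.53429629,  0.        ]), array([ 5.87064427e-01, -5.61367288e-01, -1.11022302e-16]), array([ 1.06872592, -0.58740478,  0.        ]), array([ 0.35678266, -0.5489188 ,  0.        ])]
bottle [0.78328104 0.01701686 0.        ] tape [0.66079595 0.45332516 0.01      ]
```

```bash
python3 -m inch '[{"jaw":0,"x":-0.6,"y":-1,"z":0.7},{"jaw":0,"x":-0.6,"y":-1,"z":0.6},{"jaw":0}]'
python3 - <<'E'
from h import *
import pickle
P=camera_params("wrist"); pickle.dump(P,open("P1.pkl","wb"))
snap("wrist","w1")
print(sense()["tcp_pos"])
E
```

```text
[6.24611402e-01 1.44295841e-05 1.84014459e-01]$[0]: bad value
```

View pics/w1.png

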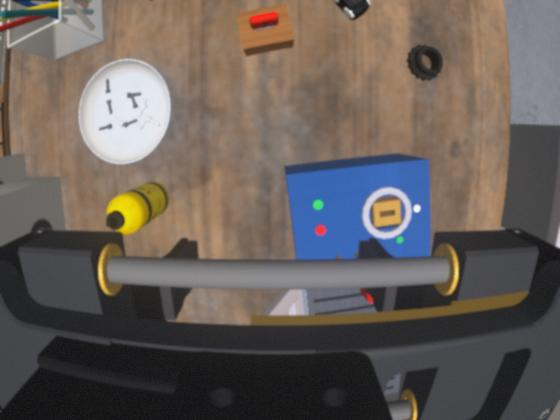

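```bash
python3 -m inch '[{"jaw":0,"x":-0.6,"y":-1,"z":0.7,"ax":0,"ay":0,"az":0},{"jaw":0,"x":-0.6,"y":-1,"z":0.6,"ax":0,"ay":0,"az":0},{"jaw":0,"x":0,"y":0,"z":0,"ax":0,"ay":0,"az":0}]'
python3 - <<'E'
from h import *
import pickle
P=camera_params("wrist"); pickle.dump(P,open("P1.pkl","wb"))
snap("wrist","w1")
print(sense()["tcp_pos"],sense()["time_s"])
E
```

```text
time_s: 0.57
tcp_pos: [0.5659, -0.0971, 0.2463]
ee_rot: [[0.002, -1.0, -0.005], [-1.0, -0.002, -0.001], [0.001, 0.005, -1.0]]
wrist_force: [0.1, 1.1, -0.2]
gripper_width: 1.001
[ 0.56593913 -0.0957134   0.2444949 ] 0.625
```

View pics/w1.png

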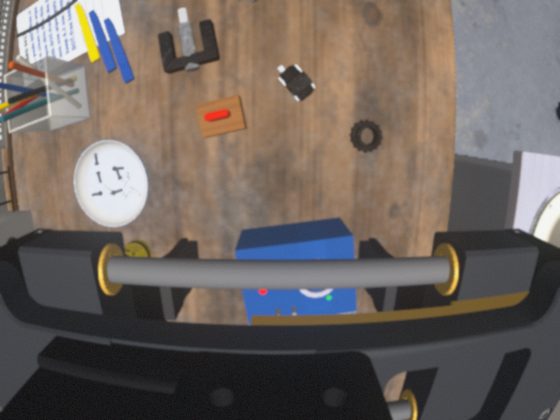

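Run:
```python
from h import *
import pickle
P=pickle.load(open("P1.pkl","rb"))
im=cv2.imread("pics/w1_raw.png")
cv2.imwrite("pics/w1c.png",cv2.resize(im[50:170,180:400],None,fx=3.6,fy=3.6,interpolation=cv2.INTER_CUBIC))
print("cup",onz("wrist",(367,136),.02,P),"cal",onz("wrist",(297,82),.03,P),"bow",onz("wrist",(216,115),.062,P))
```

```text
cup [ 0.44483923 -0.16211991  0.02      ] cal [ 0.53948484 -0.22926451  0.03      ] bow [ 0.63650538 -0.1856719   0.062     ]
```

View pics/w1c.png

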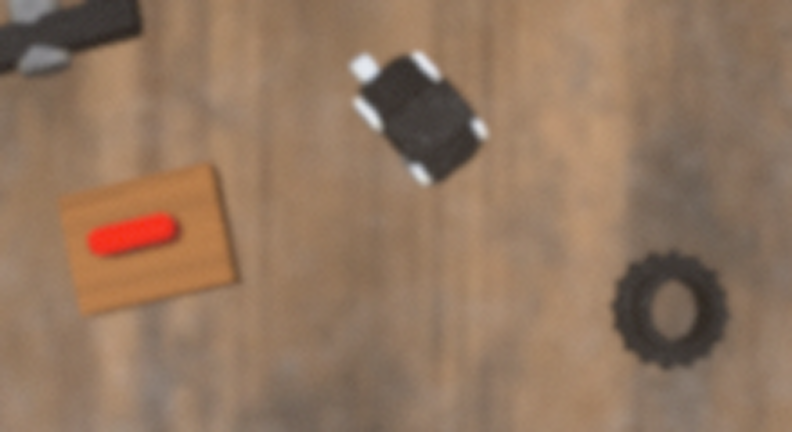

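Run:
```python
from h import *
import pickle
P=pickle.load(open("P1.pkl","rb"))
im=cv2.imread("pics/w1_raw.png")
hsv=cv2.cvtColor(im,cv2.COLOR_BGR2HSV)
def rect(box,dark,white,z):
    x0,y0,x1,y1=box
    h=hsv[y0:y1,x0:x1]; m=np.zeros(h.shape[:2],np.uint8)
    if dark: m|=(h[...,2]<75).astype(np.uint8)
    if white: m|=((h[...,2]>170)&(h[...,1]<60)).astype(np.uint8)
    m=cv2.morphologyEx(m,cv2.MORPH_OPEN,np.ones((2,2),np.uint8))
    c=max(cv2.findContours(m,0,2)[0],key=cv2.contourArea)
    r=cv2.minAreaRect(c); 
    b=cv2.boxPoints(r)+[x0,y0]
    W=np.array([onz("wrist",p,z,P)[:2] for p in b])
    print(W.round(4).tolist(),"ctr",W.mean(0).round(4), "sides",[np.round(np.linalg.norm(W[i]-W[i-1]),4) for i in (1,2)],[np.degrees(np.arctan2(*(W[i]-W[i-1])[::-1])).round(1) for i in (1,2)])
rect((270,55,325,112),1,0,.03)
rect((270,55,325,112),1,1,.03)
rect((340,110,395,160),1,0,.012)
print(-np.array(P["R"]).T@P["t"])
h=hsv[95:130,190:245]; m=(((h[...,0]<8)|(h[...,0]>172))&(h[...,1]>190)&(h[...,2]>120)).astype(np.uint8)
c=max(cv2.findContours(m,0,2)[0],key=cv2.contourArea); r=cv2.minAreaRect(c); b=cv2.boxPoints(r)+[190,95]
W=np.array([onz("wrist",p,.064,P)[:2] for p in b]); print(W.round(4),W.mean(0),[np.degrees(np.arctan2(*(W[i]-W[i-1])[::-1])).round(1) for i in (1,2)])
```

```text
[[0.5622, -0.233], [0.5433, -0.2531], [0.5141, -0.2234], [0.5331, -0.2033]] ctr [ 0.5382 -0.2282] sides [np.float64(0.0276), np.float64(0.0417)] [np.float64(-133.3), np.float64(134.5)]
[[0.5622, -0.233], [0.5433, -0.2531], [0.5141, -0.2234], [0.5331, -0.2033]] ctr [ 0.5382 -0.2282] sides [np.float64(0.0276), np.float64(0.0417)] [np.float64(-133.3), np.float64(134.5)]
[[0.464, -0.1803], [0.4228, -0.1824], [0.4217, -0.1424], [0.4632, -0.1409]] ctr [ 0.4429 -0.1615] sides [np.float64(0.0413), np.float64(0.0401)] [np.float64(-177.1), np.float64(91.7)]
[ 0.56552363 -0.1619976   0.44554915]
[[ 0.651  -0.1875]
 [ 0.623  -0.1934]
 [ 0.6208 -0.1844]
 [ 0.6487 -0.1784]] [ 0.63588161 -0.18596518] [np.float64(-168.1), np.float64(103.7)]
```

```bash
python3 -m inch '[{"jaw":0,"x":-0.09,"y":-0.45,"z":-0.2,"ax":0,"ay":0,"az":0.86},{"jaw":0,"x":-0.09,"y":-0.45,"z":-0.2,"ax":0,"ay":0,"az":0.86},{"jaw":0,"x":-0.09,"y":-0.45,"z":-0.4,"ax":0,"ay":0,"az":0.86},{"jaw":0,"x":-0.09,"y":-0.45,"z":-0.4,"ax":0,"ay":0,"az":0.86},{"jaw":0,"x":-0.09,"y":-0.45,"z":-0.4,"ax":0,"ay":0,"az":0.86},{"jaw":0,"x":0,"y":0,"z":0,"ax":0,"ay":0,"az":0}]'
python3 - <<'E'
from h import *
snap("side","s2",(180,165,360,365),3)
snap("wrist","w2")
s=sense();print(s["tcp_pos"],s["ee_rot"].round(3).tolist())
print(proj("wrist",s["tcp_pos"]-[0,0,.1]), [(proj("side",[0.539,-.23,.018])-[180,165])*3])
E
```

```text
time_s: 1.38
tcp_pos: [0.5383, -0.2282, 0.1381]
ee_rot: [[0.706, -0.708, -0.016], [-0.708, -0.706, -0.001], [-0.01, 0.012, -1.0]]
wrist_force: [0.5, 0.4, 0.2]
gripper_width: 0.998
[ 0.54060062 -0.22756093  0.14091163] [[0.707, -0.707, -0.01], [-0.707, -0.707, -0.002], [-0.005, 0.009, -1.0]]
[275.75200349 201.61290642] [array([220.20628815, 383.58692991])]
```

View pics/s2.png

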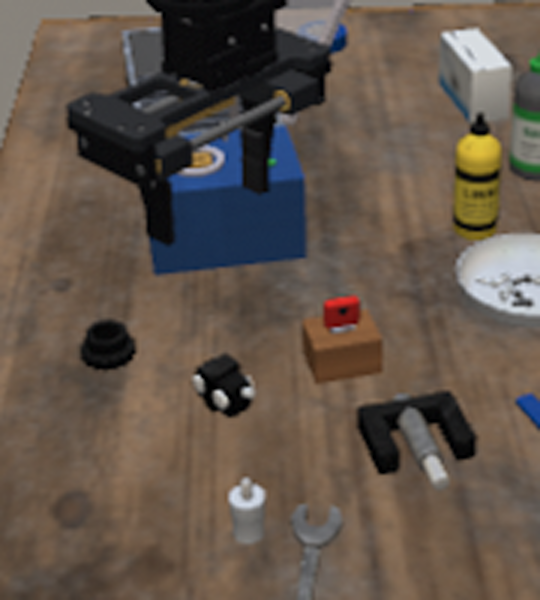

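View pics/w2.png

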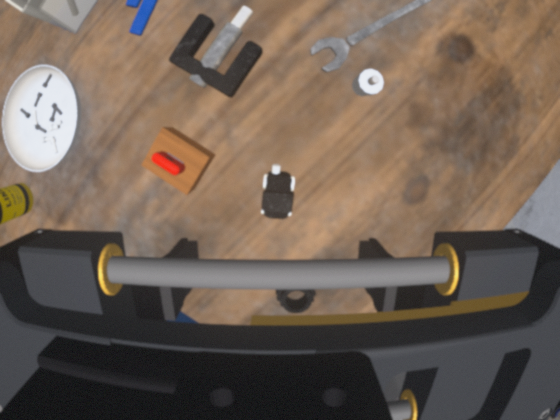

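Run:
```python
from h import *
P=camera_params("wrist")
im=cv2.imread("pics/w2_raw.png")
cv2.imwrite("pics/w2c.png",cv2.resize(im[150:230,240:320],None,fx=7,fy=7,interpolation=cv2.INTER_CUBIC))
for p in [(278,197),(278,190)]:
  print(onz("wrist",p,.036,P),onz("wrist",p,.018,P))
s=sense(); print(s["tcp_pos"])
print("tool",onz("wrist",(370,81),.034,P), "cup", onz("wrist",(294,298),.024,P))
```

```text
[ 0.54148989 -0.23151176  0.036     ] [ 0.53876932 -0.22904562  0.018     ]
[ 0.54628404 -0.23630877  0.036     ] [ 0.54384754 -0.23412687  0.018     ]
[ 0.54060062 -0.22756093  0.14091163]
tool [ 0.559579   -0.37378685  0.034     ] cup [ 0.44721975 -0.16231327  0.024     ]
```

View pics/w2c.png

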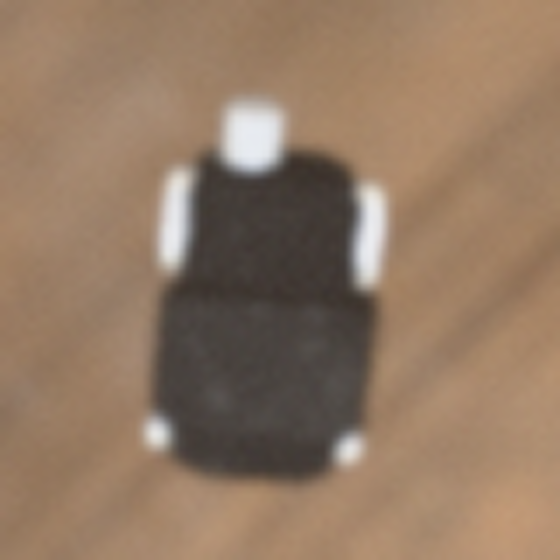

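```bash
python3 -m inch '[{"jaw":0,"x":0,"y":-0.05,"z":-0.8,"ax":0,"ay":0,"az":-0.3},{"jaw":0,"x":0,"y":0,"z":-0.8,"ax":0,"ay":0,"az":0},{"jaw":0,"x":0,"y":0,"z":-0.4,"ax":0,"ay":0,"az":0},{"jaw":0,"x":0,"y":0,"z":0,"ax":0,"ay":0,"az":0}]'
```

```text
time_s: 1.98
tcp_pos: [0.5477, -0.2267, 0.0233]
ee_rot: [[0.669, -0.743, 0.003], [-0.743, -0.669, -0.005], [0.005, 0.001, -1.0]]
wrist_force: [-0.5, 0.2, -0.1]
gripper_width: 1.001
```

```bash
python3 -m inch '[{"jaw":0,"x":-0.11,"y":-0.08,"z":-0.1,"ax":0,"ay":0,"az":0},{"jaw":0,"x":0,"y":0,"z":-0.2,"ax":0,"ay":0,"az":0},{"jaw":0,"x":0,"y":0,"z":0,"ax":0,"ay":0,"az":0}]'
```

```text
time_s: 2.35
tcp_pos: [0.5442, -0.2313, 0.0083]
ee_rot: [[0.67, -0.742, 0.01], [-0.742, -0.67, -0.006], [0.011, -0.003, -1.0]]
wrist_force: [-0.3, 0.7, 0.2]
gripper_width: 1.002
```

```bash
python3 -m inch '[{"jaw":0,"x":-0.05,"y":0,"z":-0.06,"ax":0,"ay":0,"az":0},{"jaw":255,"x":0,"y":0,"z":0,"ax":0,"ay":0,"az":0},{"jaw":255,"x":0,"y":0,"z":0,"ax":0,"ay":0,"az":0},{"jaw":255,"x":0,"y":0,"z":0,"ax":0,"ay":0,"az":0},{"jaw":255,"x":0,"y":0,"z":0,"ax":0,"ay":0,"az":0}]';python3 - <<'E'
from h import *
snap("side","s3",(180,165,360,365),3)
E
```

```text
time_s: 2.98
tcp_pos: [0.5421, -0.2317, 0.0058]
ee_rot: [[0.67, -0.742, 0.013], [-0.742, -0.67, -0.007], [0.014, -0.005, -1.0]]
wrist_force: [0.3, -0.4, -0.3]
gripper_width: 0.63
```

View pics/s3.png

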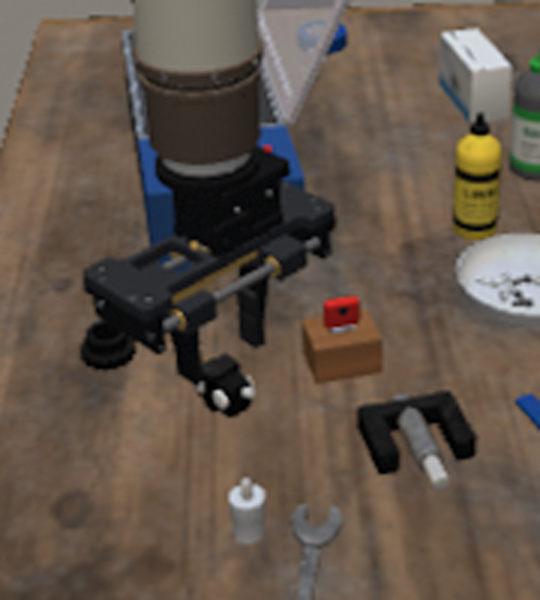

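```bash
python3 -m inch '[{"jaw":255,"x":0,"y":0,"z":0,"ax":0,"ay":0,"az":0},{"jaw":255,"x":0,"y":0,"z":0,"ax":0,"ay":0,"az":0},{"jaw":255,"x":0,"y":0,"z":0,"ax":0,"ay":0,"az":0},{"jaw":255,"x":0,"y":0,"z":0,"ax":0,"ay":0,"az":0},{"jaw":255,"x":0,"y":0,"z":0,"ax":0,"ay":0,"az":0},{"jaw":255,"x":0,"y":0,"z":0,"ax":0,"ay":0,"az":0}]'
```

```text
time_s: 3.78
tcp_pos: [0.5421, -0.2316, 0.0058]
ee_rot: [[0.67, -0.742, 0.013], [-0.742, -0.67, -0.007], [0.014, -0.005, -1.0]]
wrist_force: [0.2, 0.5, -0.1]
gripper_width: 0.012
```

Run:
```python
from h import *
snap("side","s4",(180,165,360,365),3)
snap("wrist","w4")
```

```text
(no output)
```

View pics/s4.png

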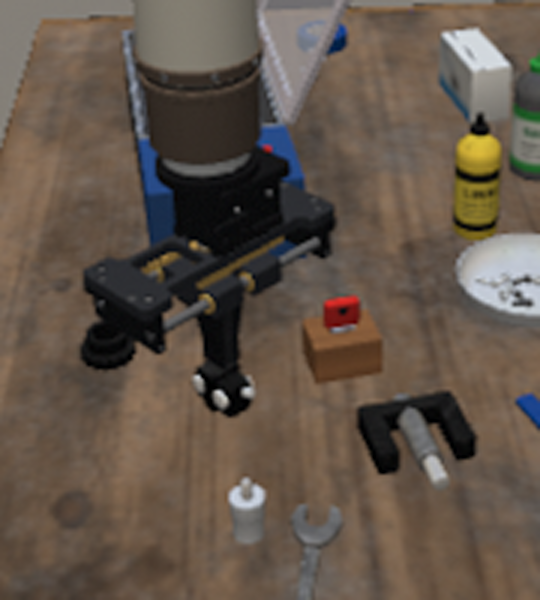

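View pics/w4.png

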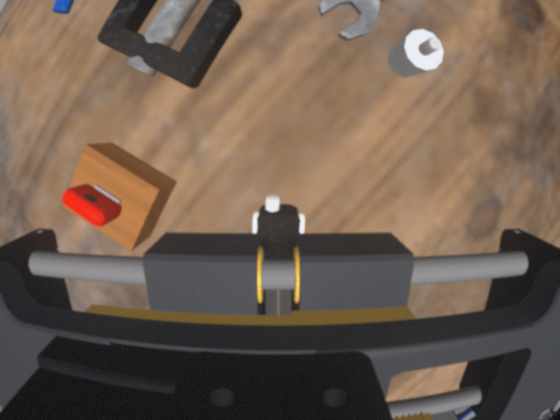

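Run:
```python
from h import *
s=sense(); t=s["tcp_pos"]; R=s["ee_rot"]
print(t, s["gripper_width"], s["time_s"])
for z in (0,-.019,-.04): print(proj("wrist",t+R@[0,0,z]), (proj("side",t+R@[0,0,z])-[180,165])*3)
for p in [(278,203),(278,222)]: print(onz("wrist",p,.02)-t, R.T@(onz("wrist",p,.02)-t))
```

```text
[ 0.54207196 -0.23162319  0.00578987] 0.004441386867345507 3.875
[276.23928668 234.91848805] [224.7980267  396.85060983]
[276.10497712 244.83065992] [223.36639268 377.83076106]
[275.92534558 258.18829531] [221.75520073 356.42541115]
[ 0.01508455 -0.01847788  0.01421013] [ 0.02401261  0.0011197  -0.01389404]
[ 0.00740556 -0.0099735   0.01421013] [ 0.0125554   0.00111895 -0.01404815]
```

Run:
```python
import cv2
im=cv2.imread("pics/s4_raw.png")[265:315,230:280]
a=cv2.resize(im,None,fx=8,fy=8,interpolation=cv2.INTER_CUBIC)
im=cv2.imread("pics/w4_raw.png")[190:310,220:340]
b=cv2.resize(im,(400,400),interpolation=cv2.INTER_CUBIC)
c=cv2.hconcat([a,b]); c=cv2.convertScaleAbs(c,alpha=2.2,beta=20)
cv2.imwrite("pics/z4.png",c)
```

```text
(no output)
```

View pics/z4.png

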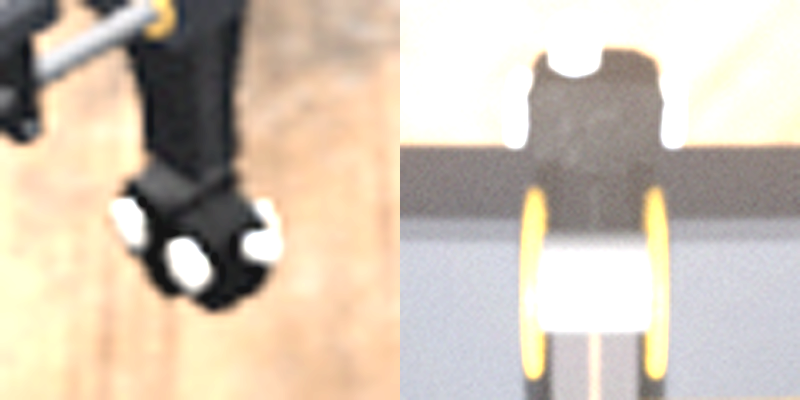

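```bash
python3 -m inch '[{"jaw":255,"x":0,"y":0,"z":0.3,"ax":0,"ay":0,"az":0},{"jaw":255,"x":0,"y":0,"z":0.7,"ax":0,"ay":0,"az":0},{"jaw":255,"x":0,"y":0,"z":0.5,"ax":0,"ay":0,"az":0},{"jaw":255,"x":0,"y":0,"z":0,"ax":0,"ay":0,"az":0}]'
python3 - <<'E'
from h import *
snap("side","s5",(180,165,360,365),3)
snap("wrist","w5")
E
```

```text
time_s: 4.38
tcp_pos: [0.5412, -0.2315, 0.0975]
ee_rot: [[0.67, -0.742, 0.011], [-0.742, -0.67, -0.006], [0.012, -0.004, -1.0]]
wrist_force: [0.8, -0.0, -0.2]
gripper_width: 0.006
```

View pics/s5.png

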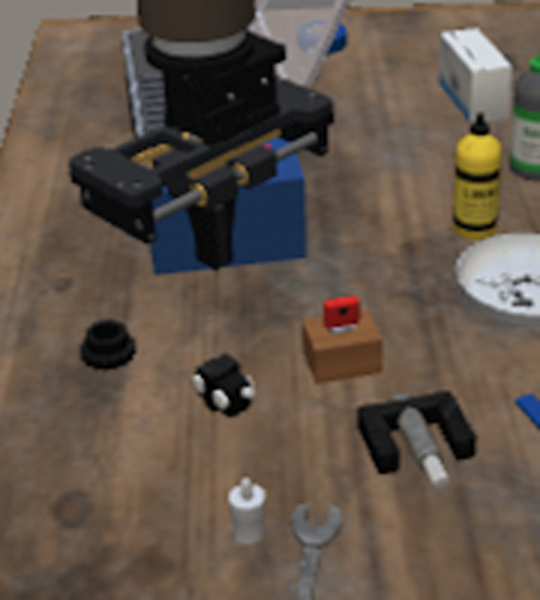

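View pics/w5.png

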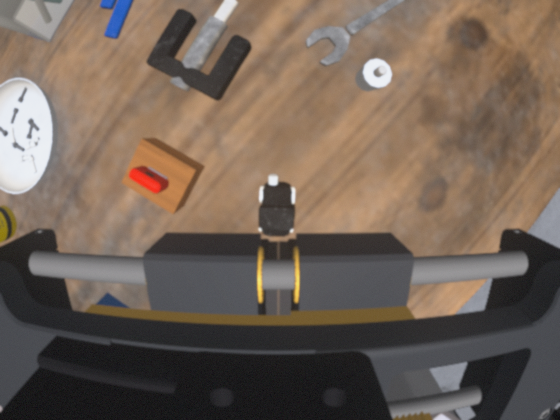

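Run:
```python
from h import *
s=sense(); t=s["tcp_pos"]; print(t,s["joints"])
print((proj("side",t)-[180,165])*3)
o,d=ray("side",(180+215/3,165+263/3))
for y in (-.15,-.19,-.23): 
    k=(y-o[1])/d[1]; print(o+d*k)
# wrist: fingertips seen?
for z in (0,-.02,-.04,-.06,-.08): print(z, proj("wrist",t+s["ee_rot"]@[0,0,z]))
```

```text
[ 0.53908884 -0.23093055  0.09459008] [ -7.22929587  22.62062705 -12.68572874   0.2983651  -54.38006749
  49.10315992]
[215.45379496 305.08092643]
[ 0.53717975 -0.15        0.07935646]
[ 0.5389094  -0.19        0.10589541]
[ 0.54063905 -0.23        0.13243436]
0 [276.15237558 234.87113563]
-0.02 [276.00373704 245.357808  ]
-0.04 [275.82388156 258.14387946]
-0.06 [275.60263749 274.02240226]
-0.08 [275.32547081 294.15753297]
```

```bash
python3 - <<'E'
from h import *
R=np.array([[0.707, -0.707, -0.01], [-0.707, -0.707, -0.002], [-0.005, 0.009, -1.0]]);t=np.array([ 0.54060062,-0.22756093,0.14091163])
for y in (.05,-.05): print((proj("side",t+R@[0,y,0])-[180,165])*3)
print("start",[proj("side",[.6243,0,.1836]+np.array([a,0,0])) for a in (-.05,.05)])
E
python3 - <<'E'
import cv2
im=cv2.imread("pics/side0.png")[110:210,220:340]
cv2.imwrite("pics/z0.png",cv2.resize(im,None,fx=5,fy=5,interpolation=cv2.INTER_CUBIC))
E
```

```text
[165.20043513 279.88529078]
[260.64575352 225.33473844]
start [array([264.28444014, 187.67153241]), array([302.04798624, 186.24016359])]
```

View pics/z0.png

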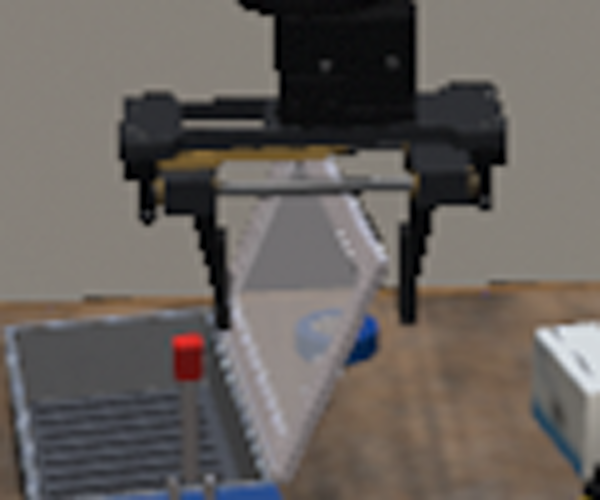

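Run:
```python
from h import *
im=cv2.imread("pics/scene0.png")[110:210,240:360]
cv2.imwrite("pics/zz0.png",cv2.resize(im,None,fx=5,fy=5,interpolation=cv2.INTER_CUBIC))
for dz in (0,.02,.035,.05):
  print(dz,[((proj("scene",[.6243+a,0,.1836+dz])-[240,110])*5).round() for a in (-.05,.05)],[((proj("side",[.6243+a,0,.1836+dz])-[220,110])*5).round() for a in (-.05,.05)])
```

```text
0 [array([273., 408.]), array([194., 329.])] [array([221., 388.]), array([410., 381.])]
0.02 [array([273., 381.]), array([194., 302.])] [array([220., 354.]), array([410., 347.])]
0.035 [array([273., 361.]), array([193., 282.])] [array([219., 328.]), array([411., 320.])]
0.05 [array([273., 340.]), array([193., 262.])] [array([218., 301.]), array([411., 294.])]
```

View pics/zz0.png

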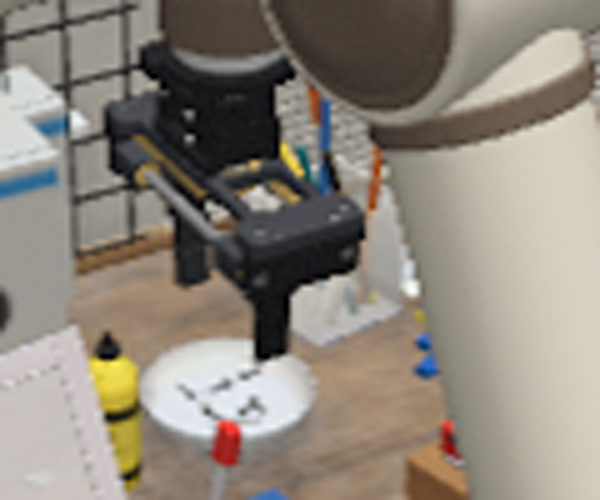

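```bash
python3 -m inch '[{"jaw":0,"x":0,"y":0,"z":0,"ax":0,"ay":0,"az":0},{"jaw":0,"x":0,"y":0,"z":0,"ax":0,"ay":0,"az":0},{"jaw":0,"x":0,"y":0,"z":0,"ax":0,"ay":0,"az":0},{"jaw":0,"x":0,"y":0,"z":0,"ax":0,"ay":0,"az":0},{"jaw":0,"x":0,"y":0,"z":0,"ax":0,"ay":0,"az":0},{"jaw":0,"x":0,"y":0,"z":0,"ax":0,"ay":0,"az":0},{"jaw":0,"x":0.03,"y":0,"z":-0.5,"ax":0,"ay":0,"az":0},{"jaw":0,"x":0,"y":0,"z":-0.5,"ax":0,"ay":0,"az":0},{"jaw":0,"x":0,"y":0,"z":0,"ax":0,"ay":0,"az":0}]'
python3 - <<'E'
from h import *
snap("wrist","w6")
t=sense()["tcp_pos"];print(t)
E
```

```text
time_s: 5.6
tcp_pos: [0.5394, -0.2307, 0.0302]
ee_rot: [[0.67, -0.743, 0.0], [-0.743, -0.67, -0.004], [0.003, 0.003, -1.0]]
wrist_force: [0.8, -0.7, 0.1]
gripper_width: 0.937
[ 0.54095966 -0.23103899  0.03184987]
```

View pics/w6.png

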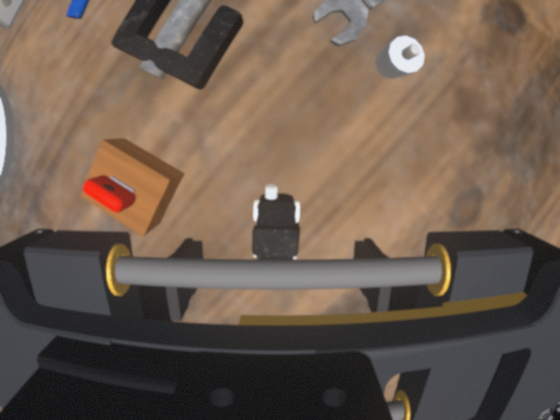

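```bash
python3 -m inch '[{"jaw":0,"x":0,"y":0,"z":-0.5,"ax":0,"ay":0,"az":0},{"jaw":0,"x":0,"y":0,"z":-0.35,"ax":0,"ay":0,"az":0},{"jaw":0,"x":0,"y":0,"z":0,"ax":0,"ay":0,"az":0}]'
```

```text
time_s: 6.02
tcp_pos: [0.5457, -0.2322, -0.0147]
ee_rot: [[0.671, -0.741, 0.014], [-0.741, -0.671, -0.008], [0.015, -0.005, -1.0]]
wrist_force: [0.4, -1.3, 1.1]
gripper_width: 1.001
```

```bash
python3 -m inch '[{"jaw":0,"x":-0.08,"y":0,"z":-0.12,"ax":0,"ay":0,"az":0},{"jaw":0,"x":0,"y":0,"z":0,"ax":0,"ay":0,"az":0}]'
python3 - <<'E'
from h import *
snap("side","s7",(220,240,300,320),8)
E
```

```text
time_s: 6.28
tcp_pos: [0.5427, -0.2326, -0.0193]
ee_rot: [[0.671, -0.741, 0.019], [-0.741, -0.672, -0.009], [0.019, -0.008, -1.0]]
wrist_force: [-0.9, -0.2, -0.5]
gripper_width: 1.0
```

View pics/s7.png

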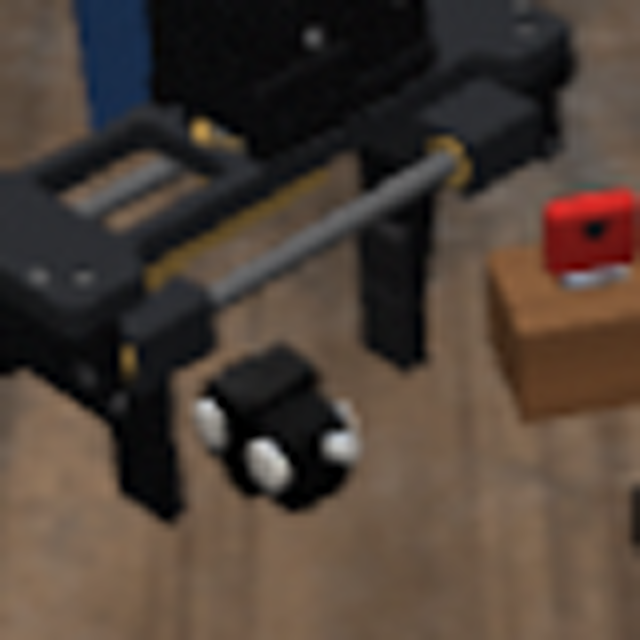

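```bash
python3 -m inch '[{"jaw":60,"x":-0.02,"y":0,"z":-0.13,"ax":0.05,"ay":0.11,"az":0},{"jaw":255,"x":0,"y":0,"z":0,"ax":0,"ay":0,"az":0},{"jaw":255,"x":0,"y":0,"z":0,"ax":0,"ay":0,"az":0},{"jaw":255,"x":0,"y":0,"z":0,"ax":0,"ay":0,"az":0},{"jaw":255,"x":0,"y":0,"z":0,"ax":0,"ay":0,"az":0},{"jaw":255,"x":0,"y":0,"z":0,"ax":0,"ay":0,"az":0},{"jaw":255,"x":0,"y":0,"z":0,"ax":0,"ay":0,"az":0},{"jaw":255,"x":0,"y":0,"z":0,"ax":0,"ay":0,"az":0},{"jaw":255,"x":0,"y":0,"z":0,"ax":0,"ay":0,"az":0}]'
```

```text
time_s: 7.45
tcp_pos: [0.5434, -0.233, -0.0259]
ee_rot: [[0.672, -0.74, 0.002], [-0.74, -0.672, -0.001], [0.002, -0.001, -1.0]]
wrist_force: [0.3, -0.2, 0.2]
gripper_width: 0.34
```

```bash
python3 -m inch '[{"jaw":255,"x":0,"y":0,"z":0.4,"ax":0,"ay":0,"az":0},{"jaw":255,"x":0,"y":0,"z":0.9,"ax":0,"ay":0,"az":0},{"jaw":255,"x":0,"y":0,"z":0.9,"ax":0,"ay":0,"az":0.5},{"jaw":255,"x":0,"y":0.2,"z":0.9,"ax":0,"ay":0,"az":0.7},{"jaw":255,"x":-0.06,"y":0.7,"z":0.7,"ax":0,"ay":0,"az":0.7},{"jaw":255,"x":-0.06,"y":0.9,"z":0.3,"ax":0,"ay":0,"az":0.7},{"jaw":255,"x":-0.06,"y":0.9,"z":0,"ax":0,"ay":0,"az":0.7},{"jaw":255,"x":-0.06,"y":0.9,"z":0,"ax":0,"ay":0,"az":0.7}]'
```

```text
time_s: 8.45
tcp_pos: [0.5233, -0.0127, 0.2245]
ee_rot: [[0.993, -0.122, -0.003], [-0.122, -0.993, -0.003], [-0.003, 0.003, -1.0]]
wrist_force: [0.4, -0.3, -2.6]
gripper_width: 0.34
```

```bash
python3 -m inch '[{"jaw":255,"x":-0.1,"y":0.9,"z":0,"ax":0,"ay":0,"az":0.7},{"jaw":255,"x":-0.15,"y":0.9,"z":0,"ax":0,"ay":0,"az":0.7},{"jaw":255,"x":-0.15,"y":0.9,"z":0,"ax":0,"ay":0,"az":0},{"jaw":255,"x":-0.15,"y":0.9,"z":-0.2,"ax":0,"ay":0,"az":0},{"jaw":255,"x":0,"y":0.9,"z":-0.4,"ax":0,"ay":0,"az":0},{"jaw":255,"x":0,"y":0,"z":-0.5,"ax":0,"ay":0,"az":0},{"jaw":255,"x":0,"y":0,"z":0,"ax":0,"ay":0,"az":0}]'
python3 - <<'E'
from h import *
snap("scene","c8",(150,130,350,280),4)
E
```

```text
time_s: 9.32
tcp_pos: [0.4843, 0.2693, 0.1553]
ee_rot: [[0.991, 0.136, -0.005], [0.136, -0.991, -0.003], [-0.005, 0.002, -1.0]]
wrist_force: [0.5, 0.3, -0.9]
gripper_width: 0.348
```

View pics/c8.png

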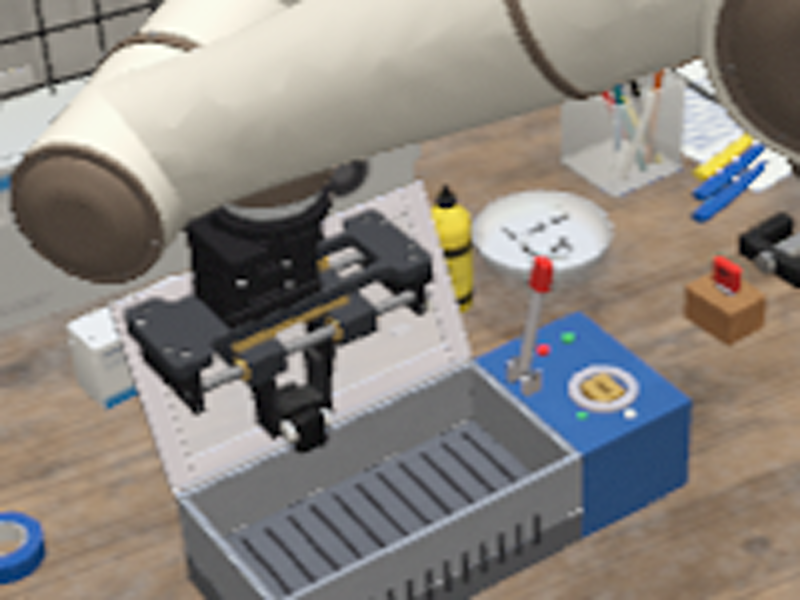

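```bash
python3 -m inch '[{"jaw":255,"x":0.0,"y":0.15,"z":-0.6,"ax":0,"ay":0,"az":0},{"jaw":255,"x":0,"y":0,"z":-0.7,"ax":0,"ay":0,"az":0},{"jaw":255,"x":0,"y":0,"z":-0.6,"ax":0,"ay":0,"az":0},{"jaw":255,"x":0,"y":0,"z":-0.2,"ax":0,"ay":0,"az":0},{"jaw":255,"x":0,"y":0,"z":0,"ax":0,"ay":0,"az":0}]'
```

```text
time_s: 10.0
tcp_pos: [0.4931, 0.281, 0.0383]
ee_rot: [[0.991, 0.134, 0.014], [0.134, -0.991, 0.011], [0.016, -0.009, -1.0]]
wrist_force: [0.3, -0.8, -0.7]
gripper_width: 0.342
```

```bash
python3 -m inch '[{"jaw":255,"x":-0.1,"y":0,"z":-0.25,"ax":0,"ay":0.08,"az":0},{"jaw":255,"x":-0.05,"y":0,"z":-0.2,"ax":0,"ay":0,"az":0},{"jaw":255,"x":0,"y":0,"z":0,"ax":0,"ay":0,"az":0}]'
```

```text
time_s: 10.38
tcp_pos: [0.4856, 0.2824, 0.0131]
ee_rot: [[0.991, 0.134, 0.004], [0.133, -0.991, 0.016], [0.006, -0.015, -1.0]]
wrist_force: [0.3, 1.0, -0.1]
gripper_width: 0.346
```

Lower the rest and release with a partial opening.

```bash
python3 -m inch '[{"jaw":255,"x":0,"y":0,"z":-0.12,"ax":0,"ay":0,"az":0},{"jaw":120,"x":0,"y":0,"z":0,"ax":0,"ay":0,"az":0},{"jaw":120,"x":0,"y":0,"z":0,"ax":0,"ay":0,"az":0},{"jaw":120,"x":0,"y":0,"z":0,"ax":0,"ay":0,"az":0},{"jaw":120,"x":0,"y":0,"z":0,"ax":0,"ay":0,"az":0},{"jaw":120,"x":0,"y":0,"z":0.4,"ax":0,"ay":0,"az":0},{"jaw":120,"x":0,"y":0,"z":0.8,"ax":0,"ay":0,"az":0},{"jaw":120,"x":0,"y":0,"z":0.9,"ax":0,"ay":0,"az":0},{"jaw":120,"x":0,"y":0,"z":0.9,"ax":0,"ay":0,"az":0}]'
python3 - <<'E'
from h import *
snap("scene","c9",(150,130,350,280),4)
E
```

```text
time_s: 11.5
tcp_pos: [0.4839, 0.2807, 0.1875]
ee_rot: [[0.991, 0.134, -0.001], [0.134, -0.991, 0.01], [0.001, -0.01, -1.0]]
wrist_force: [1.2, -0.0, 0.4]
gripper_width: 0.53
```

View pics/c9.png

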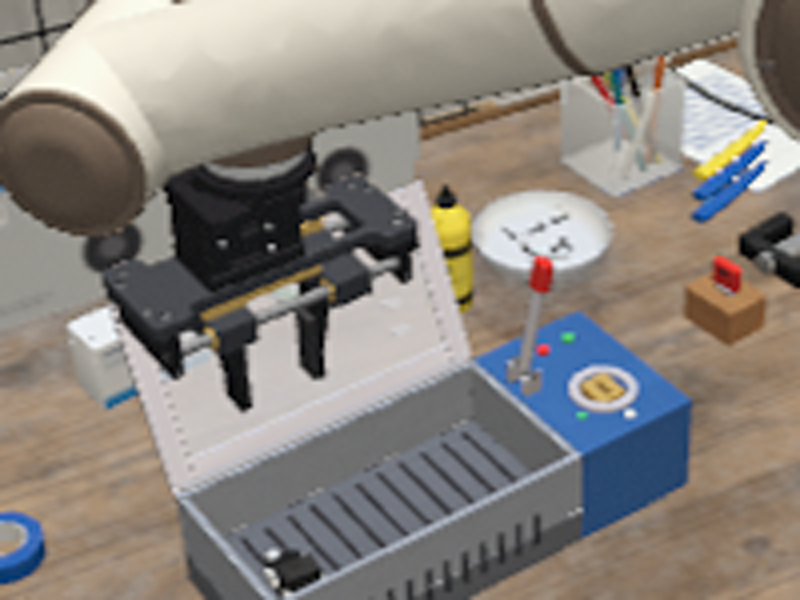

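```bash
python3 -m inch '[{"jaw":0,"x":0,"y":-0.9,"z":0.3,"ax":0,"ay":0,"az":0},{"jaw":0,"x":-0.1,"y":-0.95,"z":0,"ax":0,"ay":0,"az":0},{"jaw":0,"x":-0.1,"y":-0.95,"z":0,"ax":0,"ay":0,"az":0},{"jaw":0,"x":-0.1,"y":-0.95,"z":0,"ax":0,"ay":0,"az":0},{"jaw":0,"x":-0.1,"y":-0.95,"z":0,"ax":0,"ay":0,"az":0},{"jaw":0,"x":-0.1,"y":-0.95,"z":0,"ax":0,"ay":0,"az":0},{"jaw":0,"x":-0.1,"y":-0.95,"z":-0.3,"ax":0,"ay":0,"az":0},{"jaw":0,"x":-0.1,"y":-0.9,"z":-0.5,"ax":0,"ay":0,"az":0},{"jaw":0,"x":0,"y":-0.2,"z":-0.5,"ax":0,"ay":0,"az":0},{"jaw":0,"x":0,"y":0,"z":0,"ax":0,"ay":0,"az":0}]'
python3 - <<'E'
from h import *
snap("wrist","w10")
snap("side","s10",(180,165,360,365),3)
s=sense();print(s["tcp_pos"],s["ee_rot"].round(3).tolist())
for z in (.012,.024): print(proj("wrist",[.444,-.163,z]))
E
```

```text
time_s: 12.8
tcp_pos: [0.4446, -0.1906, 0.1404]
ee_rot: [[0.99, 0.138, 0.029], [0.138, -0.99, 0.024], [0.032, -0.02, -0.999]]
wrist_force: [0.4, -0.1, 0.6]
gripper_width: 1.0
[ 0.4471657  -0.18994794  0.14307801] [[0.989, 0.141, 0.035], [0.141, -0.99, 0.022], [0.038, -0.017, -0.999]]
[254.11848926 199.30847408]
[253.06106175 201.27895559]
```

View pics/w10.png

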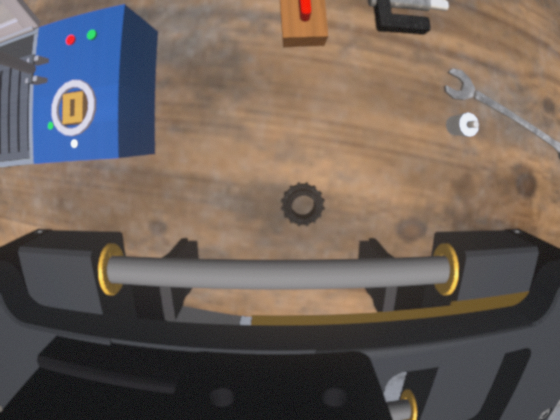

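View pics/s10.png

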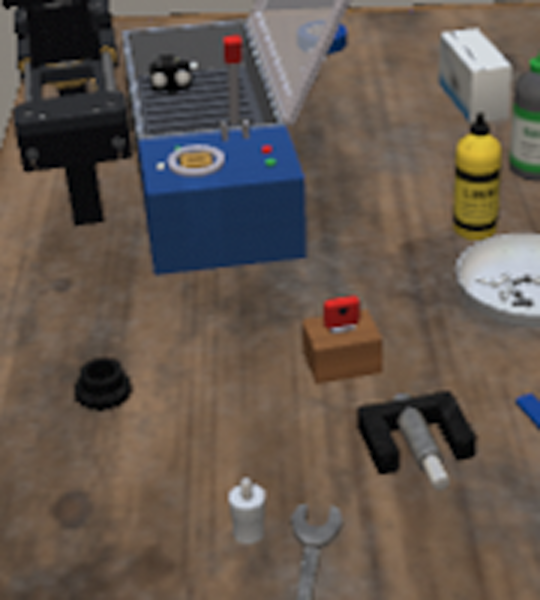

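Run:
```python
from h import *
print(onz("wrist",(303,204),.015),onz("side",(180+103/3,165+384/3),.012),onz("wrist",(469,124),.034),onz("side",(180+247/3,165+512/3),.017))
```

```text
[ 0.44693439 -0.21375593  0.015     ] [ 0.44466093 -0.21673481  0.012     ] [ 0.56213771 -0.37562623  0.034     ] [ 0.55866626 -0.37238731  0.017     ]
```

```bash
python3 -m inch '[{"jaw":0,"x":-0.05,"y":-0.4,"z":-0.5,"ax":-0.13,"ay":0.2,"az":0},{"jaw":0,"x":-0.05,"y":0,"z":-0.7,"ax":0,"ay":0.03,"az":0},{"jaw":0,"x":-0.05,"y":0,"z":-0.7,"ax":0,"ay":0.03,"az":0},{"jaw":0,"x":-0.05,"y":0,"z":-0.5,"ax":0,"ay":0,"az":0},{"jaw":0,"x":0,"y":0,"z":0,"ax":0,"ay":0,"az":0}]'
```

```text
time_s: 13.52
tcp_pos: [0.4461, -0.2112, 0.0057]
ee_rot: [[0.988, 0.153, 0.012], [0.153, -0.988, -0.006], [0.01, 0.008, -1.0]]
wrist_force: [-0.3, -0.3, 0.1]
gripper_width: 0.997
```

```bash
python3 -m inch '[{"jaw":0,"x":-0.03,"y":-0.06,"z":-0.3,"ax":0,"ay":0.05,"az":0},{"jaw":0,"x":-0.02,"y":0,"z":-0.3,"ax":0,"ay":0,"az":0},{"jaw":0,"x":0,"y":0,"z":0,"ax":0,"ay":0,"az":0}]'
```

```text
time_s: 13.9
tcp_pos: [0.4489, -0.2146, -0.0274]
ee_rot: [[0.988, 0.157, 0.013], [0.157, -0.988, -0.008], [0.012, 0.01, -1.0]]
wrist_force: [-0.3, -1.2, 0.9]
gripper_width: 0.998
```

```bash
python3 -m inch '[{"jaw":255,"x":-0.04,"y":0,"z":-0.02,"ax":0,"ay":0.05,"az":0},{"jaw":255,"x":0,"y":0,"z":0,"ax":0,"ay":0,"az":0},{"jaw":255,"x":0,"y":0,"z":0,"ax":0,"ay":0,"az":0},{"jaw":255,"x":0,"y":0,"z":0,"ax":0,"ay":0,"az":0},{"jaw":255,"x":0,"y":0,"z":0,"ax":0,"ay":0,"az":0},{"jaw":255,"x":0,"y":0,"z":0,"ax":0,"ay":0,"az":0},{"jaw":255,"x":0,"y":0,"z":0,"ax":0,"ay":0,"az":0},{"jaw":255,"x":0,"y":0,"z":0,"ax":0,"ay":0,"az":0},{"jaw":255,"x":0,"y":0,"z":0,"ax":0,"ay":0,"az":0}]'
```

```text
time_s: 15.02
tcp_pos: [0.449, -0.215, -0.0254]
ee_rot: [[0.987, 0.158, 0.01], [0.158, -0.987, -0.009], [0.008, 0.011, -1.0]]
wrist_force: [-0.4, 0.1, 0.7]
gripper_width: 0.402
```

```bash
python3 -m inch '[{"jaw":255,"x":0,"y":0,"z":0.4,"ax":0,"ay":0,"az":0},{"jaw":255,"x":0,"y":0,"z":0.9,"ax":0,"ay":0,"az":-0.2},{"jaw":255,"x":0,"y":0,"z":0.9,"ax":0,"ay":0,"az":0},{"jaw":255,"x":0.1,"y":0.5,"z":0.8,"ax":0,"ay":0,"az":0},{"jaw":255,"x":0.1,"y":0.8,"z":0.6,"ax":0,"ay":0,"az":0},{"jaw":255,"x":0.1,"y":0.95,"z":0,"ax":0,"ay":0,"az":0},{"jaw":255,"x":0.1,"y":0.95,"z":0,"ax":0,"ay":0,"az":0},{"jaw":255,"x":0.1,"y":0.95,"z":0,"ax":0,"ay":0,"az":0},{"jaw":255,"x":0.1,"y":0.95,"z":0,"ax":0,"ay":0,"az":0},{"jaw":255,"x":0.1,"y":0.95,"z":0,"ax":0,"ay":0,"az":0},{"jaw":255,"x":0.1,"y":0.8,"z":0,"ax":0,"ay":0,"az":0},{"jaw":255,"x":0,"y":0,"z":0,"ax":0,"ay":0,"az":0}]'
```

```text
time_s: 16.52
tcp_pos: [0.4935, 0.2097, 0.1937]
ee_rot: [[0.993, 0.118, 0.007], [0.118, -0.993, -0.005], [0.007, 0.006, -1.0]]
wrist_force: [-0.7, -1.0, -1.8]
gripper_width: 0.377
```

```bash
python3 -m inch '[{"jaw":255,"x":-0.05,"y":0,"z":-0.8,"ax":0,"ay":0.03,"az":0},{"jaw":255,"x":-0.06,"y":0,"z":-0.8,"ax":0,"ay":0.03,"az":0},{"jaw":255,"x":-0.06,"y":0,"z":-0.8,"ax":0,"ay":0.03,"az":0},{"jaw":255,"x":-0.03,"y":0,"z":-0.4,"ax":0,"ay":0,"az":0},{"jaw":255,"x":0,"y":0,"z":0,"ax":0,"ay":0,"az":0}]'
python3 - <<'E'
from h import *
snap("scene","c11",(150,130,350,280),4)
E
```

```text
time_s: 17.15
tcp_pos: [0.4797, 0.2066, 0.0208]
ee_rot: [[0.993, 0.116, -0.009], [0.116, -0.993, -0.006], [-0.01, 0.004, -1.0]]
wrist_force: [-0.1, -0.8, 0.9]
gripper_width: 0.381
```

View pics/c11.png

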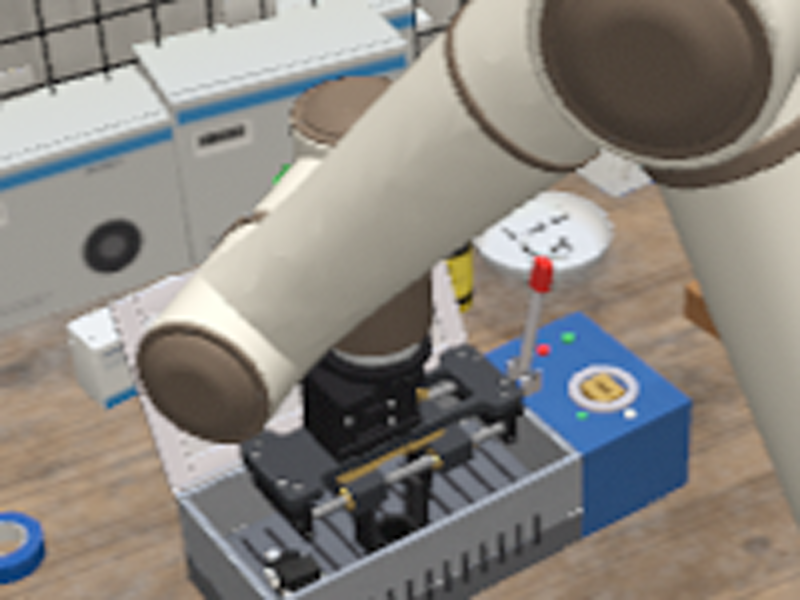

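```bash
python3 -m inch '[{"jaw":255,"x":0.2,"y":0.05,"z":0,"ax":0,"ay":0,"az":0},{"jaw":255,"x":0,"y":0,"z":-0.2,"ax":0,"ay":0,"az":0},{"jaw":255,"x":0,"y":0,"z":0,"ax":0,"ay":0,"az":0}]'
```

```text
time_s: 17.58
tcp_pos: [0.4961, 0.2117, 0.0125]
ee_rot: [[0.993, 0.115, -0.001], [0.115, -0.993, 0.0], [-0.001, -0.0, -1.0]]
wrist_force: [0.7, 0.0, 0.1]
gripper_width: 0.382
```

```bash
python3 -m inch '[{"jaw":255,"x":0,"y":0,"z":-0.12,"ax":0,"ay":0,"az":0},{"jaw":110,"x":0,"y":0,"z":0,"ax":0,"ay":0,"az":0},{"jaw":110,"x":0,"y":0,"z":0,"ax":0,"ay":0,"az":0},{"jaw":110,"x":0,"y":0,"z":0,"ax":0,"ay":0,"az":0},{"jaw":110,"x":0,"y":0,"z":0,"ax":0,"ay":0,"az":0},{"jaw":110,"x":0,"y":0,"z":0,"ax":0,"ay":0,"az":0},{"jaw":110,"x":0,"y":0,"z":0.4,"ax":0,"ay":0,"az":0},{"jaw":110,"x":0,"y":0,"z":0.8,"ax":0,"ay":0,"az":0},{"jaw":110,"x":0,"y":0,"z":0.9,"ax":0,"ay":0,"az":0},{"jaw":110,"x":0,"y":0,"z":0.9,"ax":0,"ay":0,"az":0},{"jaw":110,"x":0,"y":0,"z":0.3,"ax":0,"ay":0,"az":0}]'
python3 - <<'E'
from h import *
snap("scene","c12",(150,130,350,280),4)
E
```

```text
time_s: 18.95
tcp_pos: [0.4942, 0.2103, 0.2075]
ee_rot: [[0.993, 0.116, -0.004], [0.116, -0.993, -0.002], [-0.005, 0.002, -1.0]]
wrist_force: [0.4, 0.5, -1.5]
gripper_width: 0.571
```

View pics/c12.png

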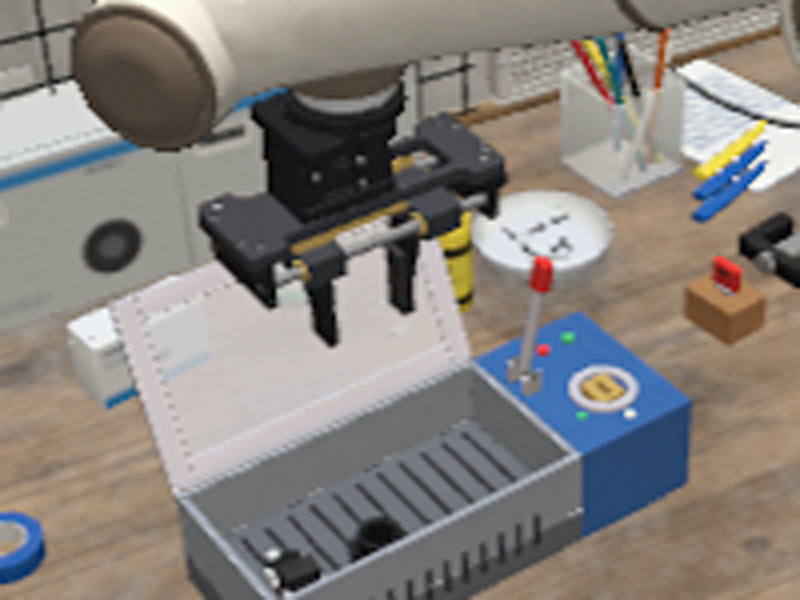

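```bash
python3 -m inch '[{"jaw":0,"x":-0.1,"y":-0.95,"z":0.1,"ax":0,"ay":0,"az":0},{"jaw":0,"x":-0.1,"y":-0.95,"z":0,"ax":0,"ay":0,"az":0},{"jaw":0,"x":0,"y":-0.95,"z":0,"ax":0,"ay":0,"az":0},{"jaw":0,"x":0,"y":-0.95,"z":0,"ax":0,"ay":0,"az":0},{"jaw":0,"x":0,"y":-0.95,"z":0,"ax":0,"ay":0,"az":0},{"jaw":0,"x":0.2,"y":-0.95,"z":0,"ax":0,"ay":0,"az":0},{"jaw":0,"x":0.25,"y":-0.95,"z":0,"ax":0,"ay":0,"az":0},{"jaw":0,"x":0.25,"y":-0.95,"z":0,"ax":0,"ay":0,"az":0},{"jaw":0,"x":0.25,"y":-0.95,"z":0,"ax":0,"ay":0,"az":0},{"jaw":0,"x":0.2,"y":-0.9,"z":-0.4,"ax":0,"ay":0,"az":0},{"jaw":0,"x":0,"y":-0.2,"z":-0.5,"ax":0,"ay":0,"az":0},{"jaw":0,"x":0,"y":0,"z":0,"ax":0,"ay":0,"az":0}]'
python3 - <<'E'
from h import *
snap("wrist","w13")
s=sense();print(s["tcp_pos"],s["ee_rot"].round(3).tolist())
E
```

```text
time_s: 20.5
tcp_pos: [0.5457, -0.3857, 0.1466]
ee_rot: [[0.993, 0.118, -0.015], [0.118, -0.993, 0.003], [-0.014, -0.005, -1.0]]
wrist_force: [0.1, -0.1, -0.6]
gripper_width: 1.0
[ 0.54676957 -0.38584712  0.1485871 ] [[0.993, 0.119, -0.012], [0.119, -0.993, 0.001], [-0.012, -0.003, -1.0]]
```

View pics/w13.png

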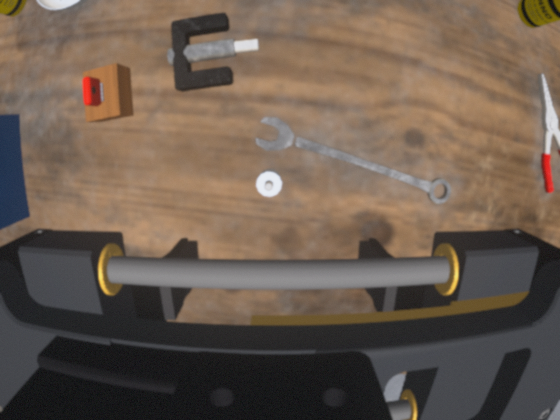

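Run:
```python
from h import *
t=sense()["tcp_pos"]
print(onz("wrist",(268.5,184),.036)-t, onz("wrist",(268.5,184),.036))
```

```text
[ 0.0122683   0.01108812 -0.1125871 ] [ 0.55903787 -0.374759    0.036     ]
```

```bash
python3 -m inch '[{"jaw":0,"x":0.2,"y":0.2,"z":-0.4,"ax":0,"ay":0,"az":0},{"jaw":0,"x":0,"y":0,"z":-0.6,"ax":0,"ay":0,"az":0},{"jaw":0,"x":0,"y":0,"z":-0.6,"ax":0,"ay":0,"az":0},{"jaw":0,"x":0,"y":0,"z":-0.6,"ax":0,"ay":0,"az":0},{"jaw":0,"x":0,"y":0,"z":0,"ax":0,"ay":0,"az":0}]'
```

```text
time_s: 21.18
tcp_pos: [0.5652, -0.3703, 0.0242]
ee_rot: [[0.992, 0.128, 0.003], [0.128, -0.992, -0.007], [0.002, 0.007, -1.0]]
wrist_force: [0.4, 0.5, 0.7]
gripper_width: 1.0
```

```bash
python3 -m inch '[{"jaw":0,"x":-0.1,"y":-0.07,"z":-0.2,"ax":0,"ay":0.03,"az":0},{"jaw":0,"x":-0.04,"y":0,"z":-0.4,"ax":0,"ay":0,"az":0},{"jaw":0,"x":0,"y":0,"z":0,"ax":0,"ay":0,"az":0}]'
```

```text
time_s: 21.55
tcp_pos: [0.5607, -0.3756, -0.0058]
ee_rot: [[0.991, 0.131, 0.007], [0.131, -0.991, -0.012], [0.006, 0.013, -1.0]]
wrist_force: [0.1, 0.5, -0.2]
gripper_width: 0.999
```

```bash
python3 -m inch '[{"jaw":0,"x":-0.04,"y":0.02,"z":-0.26,"ax":0,"ay":0.04,"az":0},{"jaw":255,"x":0,"y":0,"z":0,"ax":0,"ay":0,"az":0},{"jaw":255,"x":0,"y":0,"z":0,"ax":0,"ay":0,"az":0},{"jaw":255,"x":0,"y":0,"z":0,"ax":0,"ay":0,"az":0},{"jaw":255,"x":0,"y":0,"z":0,"ax":0,"ay":0,"az":0},{"jaw":255,"x":0,"y":0,"z":0,"ax":0,"ay":0,"az":0},{"jaw":255,"x":0,"y":0,"z":0,"ax":0,"ay":0,"az":0},{"jaw":255,"x":0,"y":0,"z":0,"ax":0,"ay":0,"az":0},{"jaw":255,"x":0,"y":0,"z":0,"ax":0,"ay":0,"az":0},{"jaw":255,"x":0,"y":0,"z":0,"ax":0,"ay":0,"az":0}]'
```

```text
time_s: 22.8
tcp_pos: [0.5611, -0.3758, -0.0176]
ee_rot: [[0.991, 0.132, 0.007], [0.132, -0.991, -0.015], [0.005, 0.016, -1.0]]
wrist_force: [0.3, 0.2, 0.0]
gripper_width: 0.277
```

```bash
python3 -m inch '[{"jaw":255,"x":0,"y":0,"z":0.4,"ax":0,"ay":0,"az":0},{"jaw":255,"x":-0.2,"y":0,"z":0.9,"ax":0,"ay":0,"az":0},{"jaw":255,"x":-0.2,"y":0.2,"z":0.9,"ax":0,"ay":0,"az":0},{"jaw":255,"x":-0.2,"y":0.5,"z":0.8,"ax":0,"ay":0,"az":0},{"jaw":255,"x":-0.2,"y":0.8,"z":0.5,"ax":0,"ay":0,"az":0},{"jaw":255,"x":-0.2,"y":0.95,"z":0.3,"ax":0,"ay":0,"az":0},{"jaw":255,"x":-0.1,"y":0.95,"z":0,"ax":0,"ay":0,"az":0},{"jaw":255,"x":-0.05,"y":0.95,"z":0,"ax":0,"ay":0,"az":0},{"jaw":255,"x":0,"y":0.95,"z":0,"ax":0,"ay":0,"az":0},{"jaw":255,"x":0,"y":0.95,"z":0,"ax":0,"ay":0,"az":0},{"jaw":255,"x":0,"y":0.95,"z":0,"ax":0,"ay":0,"az":0},{"jaw":255,"x":0,"y":0.95,"z":0,"ax":0,"ay":0,"az":0}]'
```

```text
time_s: 24.3
tcp_pos: [0.4841, 0.1256, 0.2147]
ee_rot: [[0.992, 0.123, 0.007], [0.123, -0.992, -0.009], [0.006, 0.01, -1.0]]
wrist_force: [0.9, 0.2, -0.6]
gripper_width: 0.27
```

```bash
python3 -m inch '[{"jaw":255,"x":0,"y":0,"z":0,"ax":0,"ay":0,"az":0},{"jaw":255,"x":0,"y":0.1,"z":-0.7,"ax":0,"ay":0,"az":0},{"jaw":255,"x":0,"y":0,"z":-0.7,"ax":0,"ay":0,"az":0},{"jaw":255,"x":0,"y":0,"z":-0.6,"ax":0,"ay":0,"az":0},{"jaw":255,"x":0,"y":0,"z":0,"ax":0,"ay":0,"az":0}]'
```

```text
time_s: 24.92
tcp_pos: [0.4831, 0.1334, 0.0923]
ee_rot: [[0.992, 0.128, 0.008], [0.128, -0.992, -0.008], [0.007, 0.009, -1.0]]
wrist_force: [0.4, 0.8, -0.6]
gripper_width: 0.274
```

```bash
python3 -m inch '[{"jaw":255,"x":0.1,"y":0.2,"z":-0.2,"ax":0,"ay":0,"az":0},{"jaw":255,"x":0,"y":0,"z":-0.5,"ax":0,"ay":0,"az":0},{"jaw":255,"x":0,"y":0,"z":-0.4,"ax":0,"ay":0,"az":0},{"jaw":255,"x":0,"y":0,"z":0,"ax":0,"ay":0,"az":0}]'
python3 - <<'E'
from h import *
snap("scene","c14",(150,130,350,280),4)
snap("side","s14",(180,165,360,365),3)
E
```

```text
time_s: 25.42
tcp_pos: [0.4957, 0.1493, 0.0298]
ee_rot: [[0.992, 0.127, 0.02], [0.127, -0.992, -0.001], [0.02, 0.004, -1.0]]
wrist_force: [-0.1, 0.2, -0.7]
gripper_width: 0.276
```

View pics/c14.png

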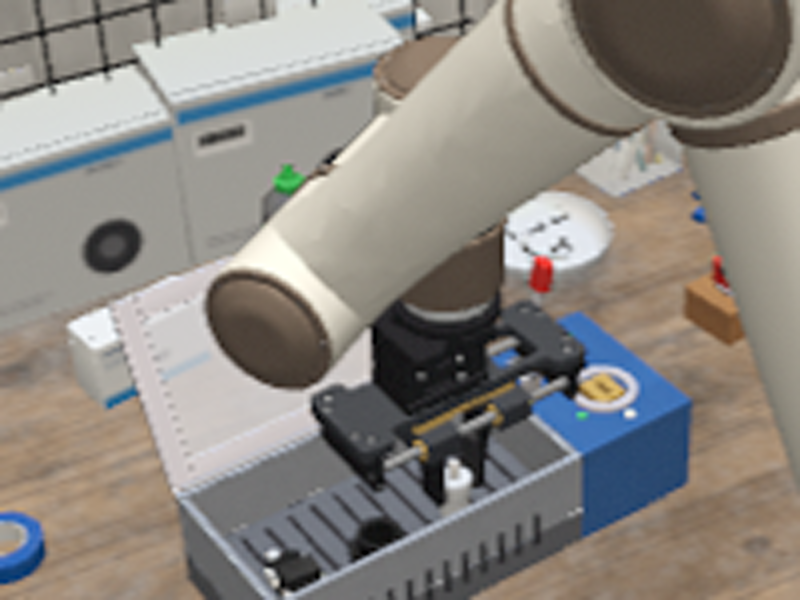

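View pics/s14.png

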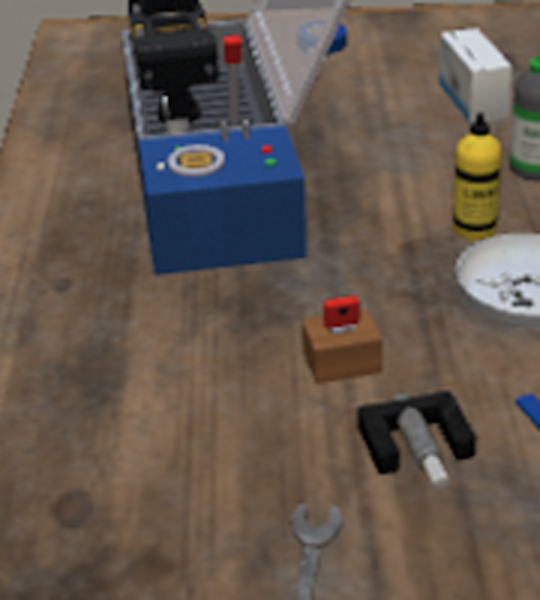

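```bash
python3 -m inch '[{"jaw":255,"x":-0.12,"y":0,"z":-0.1,"ax":0,"ay":0.1,"az":0},{"jaw":255,"x":0,"y":0,"z":-0.15,"ax":0,"ay":0,"az":0},{"jaw":255,"x":0,"y":0,"z":0,"ax":0,"ay":0,"az":0}]'
```

```text
time_s: 25.9
tcp_pos: [0.4912, 0.1514, 0.0183]
ee_rot: [[0.992, 0.128, 0.01], [0.128, -0.992, 0.004], [0.01, -0.003, -1.0]]
wrist_force: [0.0, -0.5, -1.4]
gripper_width: 0.273
```

```bash
python3 -m inch '[{"jaw":255,"x":-0.03,"y":-0.05,"z":-0.12,"ax":0,"ay":0,"az":0},{"jaw":255,"x":0,"y":0,"z":0,"ax":0,"ay":0,"az":0},{"jaw":150,"x":0,"y":0,"z":0,"ax":0,"ay":0,"az":0},{"jaw":150,"x":0,"y":0,"z":0,"ax":0,"ay":0,"az":0},{"jaw":150,"x":0,"y":0,"z":0,"ax":0,"ay":0,"az":0},{"jaw":150,"x":0,"y":0,"z":0,"ax":0,"ay":0,"az":0},{"jaw":150,"x":0,"y":0,"z":0.4,"ax":0,"ay":0,"az":0},{"jaw":150,"x":0,"y":0,"z":0.8,"ax":0,"ay":0,"az":0},{"jaw":150,"x":0,"y":0,"z":0.9,"ax":0,"ay":0,"az":0},{"jaw":150,"x":0,"y":0,"z":0.9,"ax":0,"ay":0,"az":0},{"jaw":150,"x":0,"y":0,"z":0.5,"ax":0,"ay":0,"az":0}]'
python3 - <<'E'
from h import *
snap("scene","c15",(150,130,350,280),4)
E
```

```text
time_s: 27.28
tcp_pos: [0.4873, 0.1466, 0.2247]
ee_rot: [[0.992, 0.128, 0.006], [0.128, -0.992, 0.001], [0.006, -0.0, -1.0]]
wrist_force: [-0.5, -0.2, -0.6]
gripper_width: 0.41
```

View pics/c15.png

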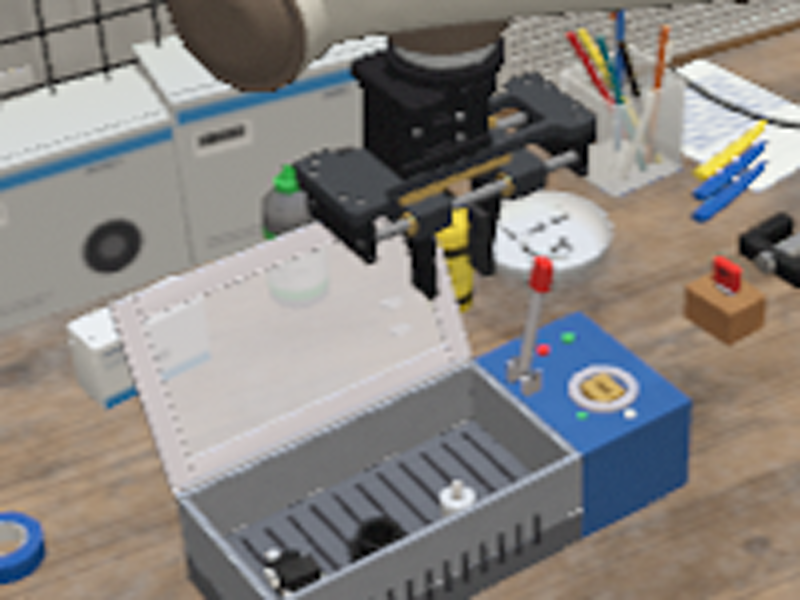

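Run:
```python
from h import *
from scipy.optimize import least_squares
q=[.517,.198,np.radians(7)]
def W(a,b,z): return np.array([q[0]+np.cos(q[2])*a-np.sin(q[2])*b,q[1]+np.sin(q[2])*a+np.cos(q[2])*b,z])
for th in (1.7,1.8,1.9,2.0):
    L=.146
    p=[W(.071-L*np.cos(th),b,.087+L*np.sin(th)) for b in (.131,-.131)]
    print(th,[((proj("scene",x)-[150,170])*4).round() for x in p],[proj("side",x).round() for x in p])
print(sense()["joints"])
im=cv2.imread("pics/s14_raw.png")[40:280,260:480]
cv2.imwrite("pics/z15.png",cv2.resize(im,None,fx=2.5,fy=2.5))
```

```text
1.7 [array([137., 160.]), array([455.,  32.])] [array([267., 129.]), array([281., 159.])]
1.8 [array([128., 152.]), array([444.,  26.])] [array([272., 130.]), array([286., 159.])]
1.9 [array([120., 147.]), array([434.,  22.])] [array([276., 130.]), array([291., 160.])]
2.0 [array([112., 144.]), array([424.,  20.])] [array([280., 132.]), array([296., 162.])]
[ 35.15723901   8.67215129 -11.73095922   0.28406269 -68.92832471
  62.14554521]
```

View pics/z15.png

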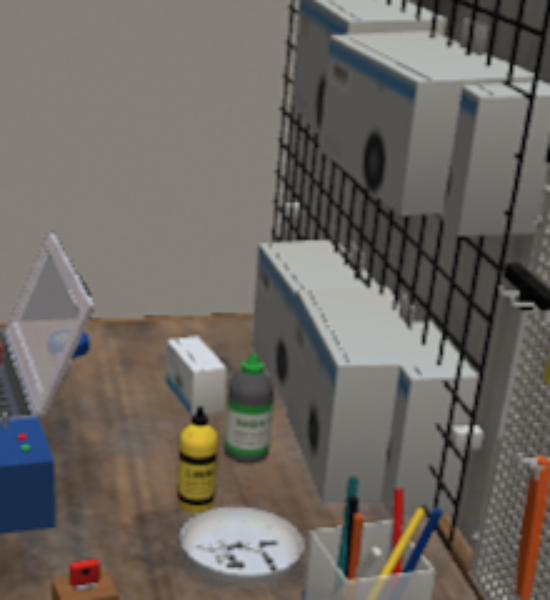

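Run:
```python
from h import *
s=lambda x,y:(260+x/2.5,40+y/2.5)
print("wbox near bottom-left",onz("side",s(190,415),0), "far-left bottom",onz("side",s(170,375),0),"right",onz("side",s(225,400),0))
print("inst near bottom",onz("side",s(325,497),0),"far",onz("side",s(262,370),0))
print("gbottle",onz("side",s(249,455),0))
# wbox height: near-left top edge
p=onz("side",s(190,415),0); o,d=ray("side",s(192,362)); k=(p[1]-o[1])/d[1]; print("wbox top",o+k*d)
```

```text
wbox near bottom-left [0.80660816 0.22573068 0.        ] far-left bottom [0.7970334  0.34759974 0.        ] right [0.85983044 0.26468486 0.        ]
inst near bottom [0.9299507  0.01246732 0.        ] far [ 9.28201082e-01  3.52408398e-01 -1.11022302e-16]
gbottle [0.86250828 0.11532724 0.        ]
wbox top [0.80603372 0.22573068 0.07677646]
```

```bash
python3 -m inch '[{"jaw":255,"x":0,"y":0.4,"z":0.8,"ax":0,"ay":0,"az":0},{"jaw":255,"x":0.7,"y":0.5,"z":0.2,"ax":0,"ay":0,"az":0},{"jaw":255,"x":0.7,"y":0.5,"z":0,"ax":0,"ay":0,"az":0},{"jaw":255,"x":0.7,"y":0.5,"z":0,"ax":0,"ay":0,"az":0},{"jaw":255,"x":0.7,"y":0.5,"z":0,"ax":0,"ay":0,"az":0},{"jaw":255,"x":0.6,"y":0,"z":0,"ax":0,"ay":0,"az":0},{"jaw":255,"x":0,"y":0,"z":0,"ax":0,"ay":0,"az":0}]'
python3 - <<'E'
from h import *
snap("scene","c16",(150,100,350,250),4)
snap("side","s16",(200,80,400,230),4)
E
```

```text
time_s: 28.2
tcp_pos: [0.6973, 0.2953, 0.2873]
ee_rot: [[0.992, 0.129, 0.01], [0.129, -0.992, 0.004], [0.011, -0.002, -1.0]]
wrist_force: [-0.6, 0.5, -0.5]
gripper_width: 0.004
```

View pics/c16.png

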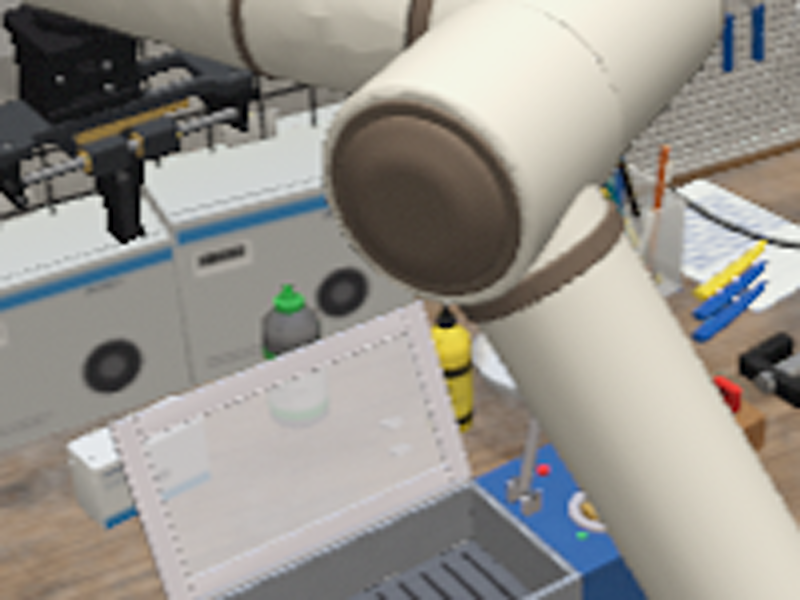

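View pics/s16.png

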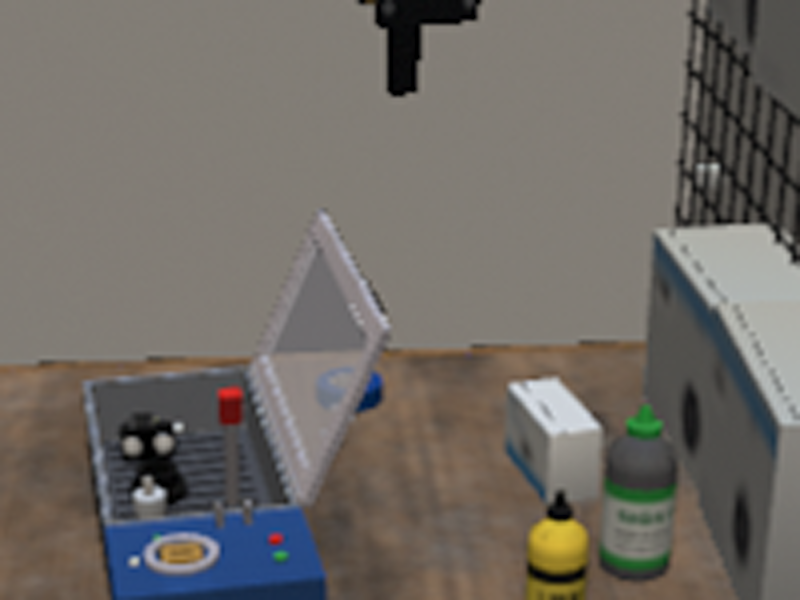

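```bash
python3 -m inch '[{"jaw":255,"x":0,"y":-0.1,"z":-0.7,"ax":0,"ay":0,"az":0},{"jaw":255,"x":0,"y":0,"z":-0.8,"ax":0,"ay":0,"az":0},{"jaw":255,"x":0,"y":0,"z":-0.7,"ax":0,"ay":0,"az":0},{"jaw":255,"x":0,"y":0,"z":0,"ax":0,"ay":0,"az":0}]'
```

```text
time_s: 28.8
tcp_pos: [0.6917, 0.2886, 0.1608]
ee_rot: [[0.991, 0.132, 0.018], [0.132, -0.991, 0.009], [0.019, -0.006, -1.0]]
wrist_force: [0.1, 0.1, -0.2]
gripper_width: 0.004
```

```bash
python3 -m inch '[{"jaw":255,"x":-0.3,"y":-0.04,"z":-0.2,"ax":0,"ay":0,"az":0},{"jaw":255,"x":-0.3,"y":-0.04,"z":0,"ax":0,"ay":0,"az":0},{"jaw":255,"x":-0.3,"y":-0.04,"z":0,"ax":0,"ay":0,"az":0},{"jaw":255,"x":-0.3,"y":-0.04,"z":0,"ax":0,"ay":0,"az":0}]'
python3 - <<'E'
from h import *
snap("side","s17",(200,80,400,230),4)
E
```

```text
time_s: 29.3
tcp_pos: [0.6249, 0.2811, 0.1647]
ee_rot: [[0.99, 0.135, 0.044], [0.134, -0.991, 0.018], [0.046, -0.012, -0.999]]
wrist_force: [1.5, -0.6, 0.5]
gripper_width: 0.001
```

View pics/s17.png

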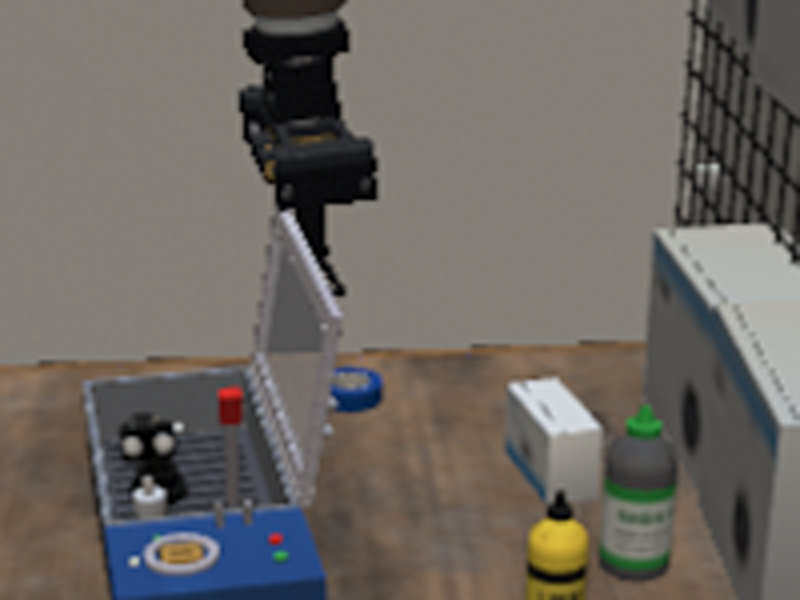

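```bash
python3 -m inch '[{"jaw":255,"x":-0.3,"y":-0.04,"z":-0.15,"ax":-0.1,"ay":0.25,"az":0},{"jaw":255,"x":-0.3,"y":-0.04,"z":-0.15,"ax":0,"ay":0.05,"az":0},{"jaw":255,"x":-0.3,"y":-0.04,"z":-0.1,"ax":0,"ay":0.05,"az":0},{"jaw":255,"x":-0.3,"y":-0.04,"z":0,"ax":0,"ay":0.05,"az":0}]'
python3 - <<'E'
from h import *
snap("side","s18",(200,80,400,230),4)
E
```

```text
time_s: 29.85
tcp_pos: [0.5533, 0.274, 0.1489]
ee_rot: [[0.991, 0.136, -0.018], [0.136, -0.991, 0.008], [-0.016, -0.01, -1.0]]
wrist_force: [1.7, 0.7, -0.5]
gripper_width: 0.008
```

View pics/s18.png

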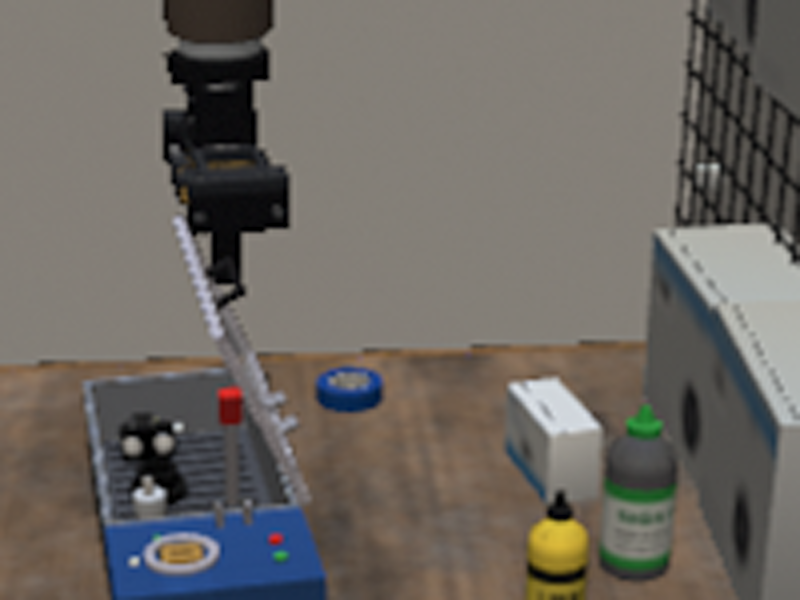

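```bash
python3 -m inch '[{"jaw":255,"x":-0.45,"y":-0.05,"z":-0.25,"ax":0,"ay":-0.1,"az":0},{"jaw":255,"x":-0.35,"y":-0.04,"z":-0.4,"ax":0,"ay":0,"az":0},{"jaw":255,"x":-0.2,"y":-0.02,"z":-0.4,"ax":0,"ay":0,"az":0},{"jaw":255,"x":0,"y":0,"z":0,"ax":0,"ay":0,"az":0}]'
python3 - <<'E'
from h import *
snap("side","s19",(200,80,400,230),4)
E
```

```text
time_s: 30.4
tcp_pos: [0.4896, 0.267, 0.088]
ee_rot: [[0.99, 0.138, -0.001], [0.138, -0.99, 0.008], [0.0, -0.008, -1.0]]
wrist_force: [0.1, 0.4, 0.1]
gripper_width: 0.003
```

View pics/s19.png

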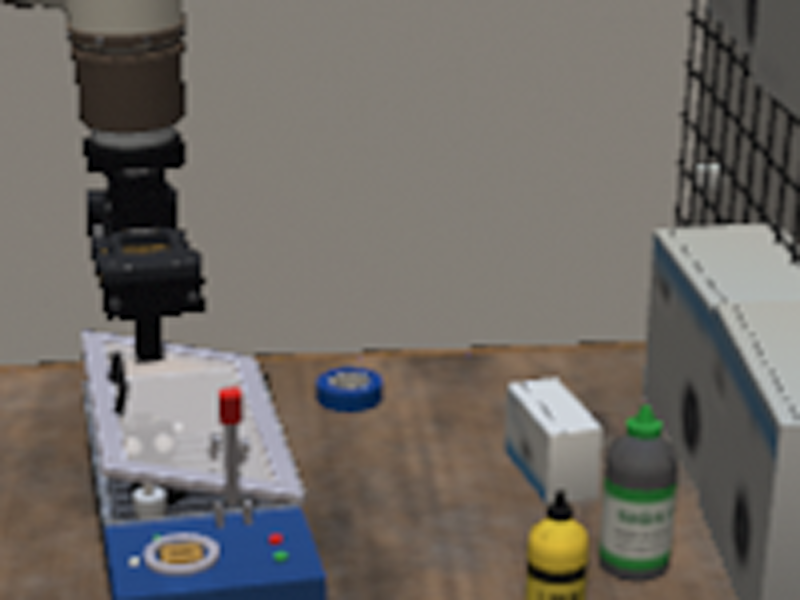

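```bash
python3 -m inch '[{"jaw":255,"x":-0.05,"y":0,"z":-0.25,"ax":0,"ay":0,"az":0},{"jaw":255,"x":0,"y":0,"z":-0.2,"ax":0,"ay":0,"az":0},{"jaw":255,"x":0,"y":0,"z":-0.08,"ax":0,"ay":0,"az":0}]'
```

```text
time_s: 30.82
tcp_pos: [0.4902, 0.2693, 0.0578]
ee_rot: [[0.99, 0.138, 0.005], [0.138, -0.99, 0.012], [0.007, -0.011, -1.0]]
wrist_force: [-0.5, 0.7, 1.2]
gripper_width: 0.005
```

```bash
python3 -m inch '[{"jaw":255,"x":0,"y":0,"z":-0.1,"ax":0,"ay":0,"az":0},{"jaw":255,"x":0,"y":0,"z":-0.05,"ax":0,"ay":0,"az":0}]'
```

```text
time_s: 31.08
tcp_pos: [0.4903, 0.2692, 0.0574]
ee_rot: [[0.99, 0.141, 0.006], [0.141, -0.99, 0.009], [0.007, -0.008, -1.0]]
wrist_force: [-7.3, -1.5, 12.0]
gripper_width: 0.004
```

```bash
python3 -m inch '[{"jaw":255,"x":0,"y":0,"z":0.5,"ax":0,"ay":0,"az":0},{"jaw":255,"x":0,"y":0,"z":0.9,"ax":0,"ay":0,"az":-0.1},{"jaw":255,"x":0,"y":-0.2,"z":0.9,"ax":0,"ay":0,"az":0},{"jaw":255,"x":0.2,"y":-0.9,"z":0.6,"ax":0,"ay":0,"az":0},{"jaw":255,"x":0.25,"y":-0.9,"z":0,"ax":0,"ay":0,"az":0},{"jaw":255,"x":0.25,"y":-0.9,"z":0,"ax":0,"ay":0,"az":0},{"jaw":255,"x":0.25,"y":-0.9,"z":0,"ax":0,"ay":0,"az":0},{"jaw":255,"x":0.25,"y":-0.9,"z":0,"ax":0,"ay":0,"az":0},{"jaw":255,"x":0,"y":-0.4,"z":0,"ax":0,"ay":0,"az":0},{"jaw":255,"x":0,"y":0,"z":0,"ax":0,"ay":0,"az":0}]'
python3 - <<'E'
from h import *
snap("side","s20",(200,80,400,280),3)
snap("scene","c20",(150,100,350,300),3)
E
```

```text
time_s: 32.33
tcp_pos: [0.5648, -0.0435, 0.235]
ee_rot: [[0.992, 0.124, 0.012], [0.124, -0.992, 0.009], [0.013, -0.008, -1.0]]
wrist_force: [0.0, 0.6, 0.2]
gripper_width: 0.003
```

View pics/s20.png

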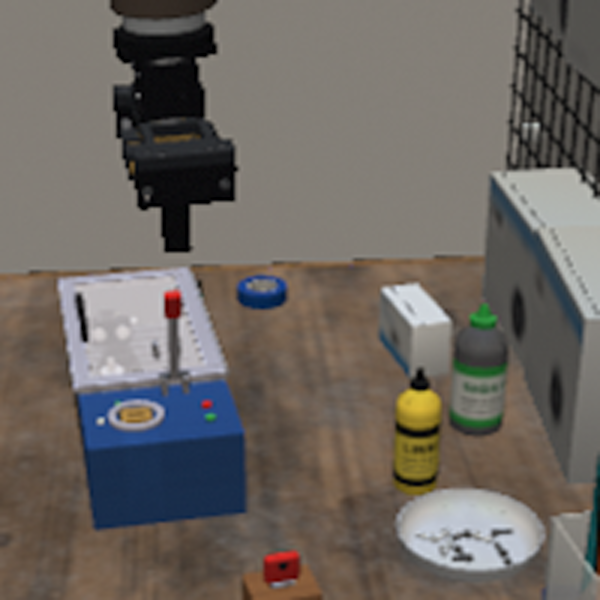

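View pics/c20.png

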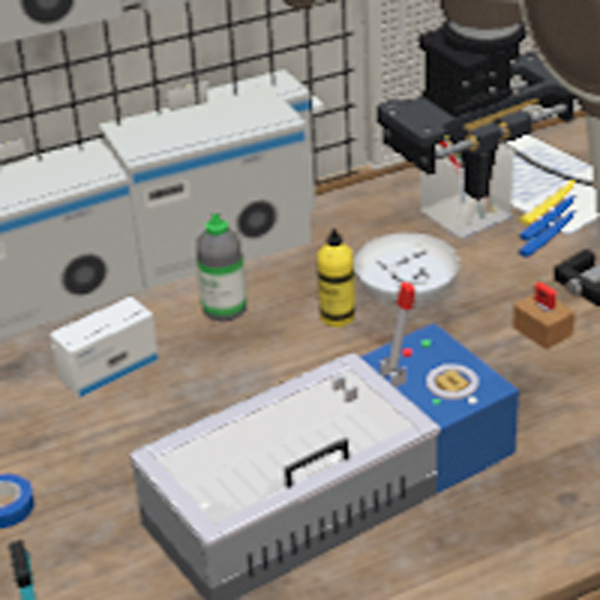

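Run:
```python
from h import *
q=[.517,.198,np.radians(7)]
def W(a,b,z): return np.array([q[0]+np.cos(q[2])*a-np.sin(q[2])*b,q[1]+np.sin(q[2])*a+np.cos(q[2])*b,z])
for ph in (1.7,1.8,1.9,2.0):
    X=W(.02,-.144+.082*np.cos(ph),.104+.082*np.sin(ph)); print(ph,X,proj("scene",X),proj("side",X))
for n,b in (("scene",(270,190,300,212)),("side",(245,170,268,195))):
    f={"scene":"c20","side":"s20"}[n]
    h=cv2.cvtColor(cv2.imread(f"pics/{f}_raw.png"),cv2.COLOR_BGR2HSV)[b[1]:b[3],b[0]:b[2]]
    m=(((h[...,0]<8)|(h[...,0]>172))&(h[...,1]>150)&(h[...,2]>90)); y,x=np.nonzero(m); print(n,x.mean()+b[0],y.mean()+b[1],m.sum())
```

```text
1.7 [0.55568769 0.04702424 0.18531651] [283.94804653 198.92079406] [257.19898349 179.95787635]
1.8 [0.5566706  0.03901904 0.18385551] [286.14947461 198.36110958] [257.58704273 181.65806642]
1.9 [0.55763083 0.0311986  0.18159661] [288.28756111 198.04305454] [257.9833686  183.61539937]
2.0 [0.55855878 0.02364106 0.17856239] [290.34005575 197.96760866] [258.38352536 185.81099443]
scene 285.02941176470586 198.41176470588235 34
side 257.02941176470586 180.91176470588235 34
```

```bash
python3 -m inch '[{"jaw":255,"x":0,"y":0,"z":-0.7,"ax":0,"ay":0.05,"az":0},{"jaw":255,"x":-0.05,"y":0,"z":-0.8,"ax":0,"ay":0.03,"az":0},{"jaw":255,"x":0,"y":0,"z":-0.4,"ax":0,"ay":0,"az":0},{"jaw":255,"x":0,"y":0,"z":0,"ax":0,"ay":0,"az":0}]'
```

```text
time_s: 32.92
tcp_pos: [0.5626, -0.0368, 0.1194]
ee_rot: [[0.991, 0.134, 0.002], [0.134, -0.991, 0.01], [0.004, -0.01, -1.0]]
wrist_force: [0.9, -0.3, 1.5]
gripper_width: 0.006
```

```bash
python3 -m inch '[{"jaw":255,"x":-0.04,"y":0.33,"z":0.05,"ax":0,"ay":0,"az":0},{"jaw":255,"x":-0.04,"y":0.33,"z":0.05,"ax":0,"ay":0,"az":0},{"jaw":255,"x":-0.04,"y":0.33,"z":0,"ax":0,"ay":0,"az":0},{"jaw":255,"x":-0.04,"y":0.33,"z":0,"ax":0,"ay":0,"az":0},{"jaw":255,"x":0,"y":0.1,"z":0,"ax":0,"ay":0,"az":0}]'
python3 - <<'E'
from h import *
snap("side","s21",(200,80,400,280),3)
snap("scene","c21",(150,100,350,300),3)
E
```

```text
time_s: 33.55
tcp_pos: [0.557, 0.0548, 0.1334]
ee_rot: [[0.99, 0.14, 0.014], [0.14, -0.99, 0.012], [0.016, -0.01, -1.0]]
wrist_force: [0.1, -0.1, -0.6]
gripper_width: 0.008
```

View pics/c21.png

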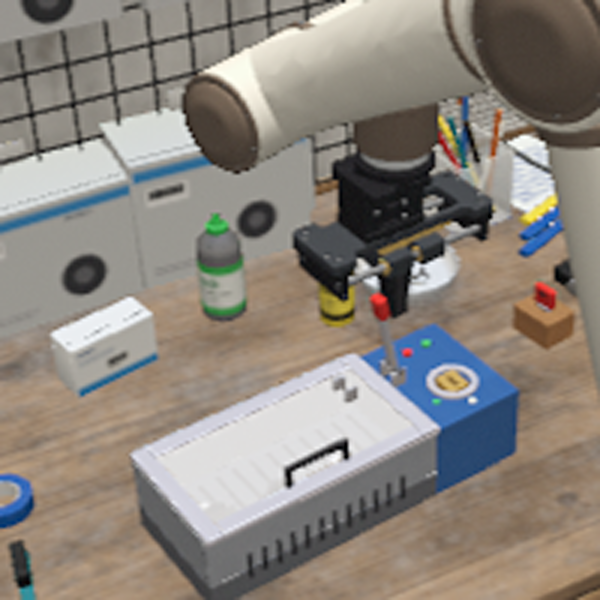

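View pics/s21.png

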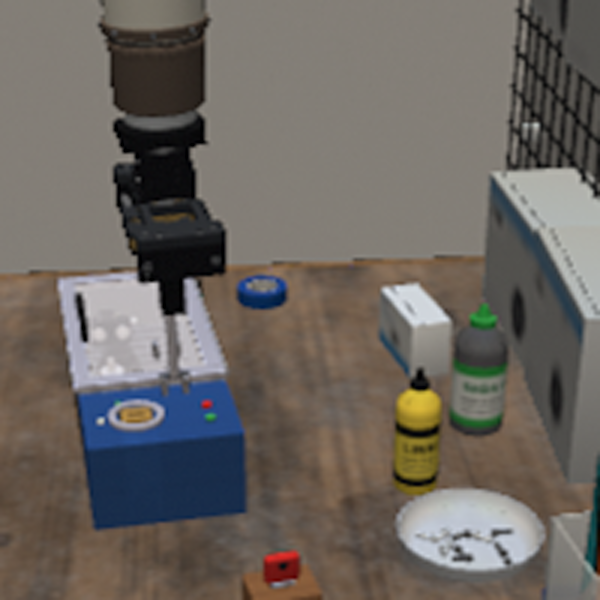

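```bash
python3 -m inch '[{"jaw":255,"x":-0.04,"y":0.3,"z":0.05,"ax":0,"ay":0.05,"az":0},{"jaw":255,"x":-0.06,"y":0.4,"z":-0.1,"ax":0,"ay":0.03,"az":0},{"jaw":255,"x":-0.06,"y":0.4,"z":-0.25,"ax":0,"ay":0,"az":0},{"jaw":255,"x":0,"y":0,"z":0,"ax":0,"ay":0,"az":0}]'
python3 - <<'E'
from h import *
snap("scene","c22",(150,100,350,300),3)
E
```

```text
time_s: 34.15
tcp_pos: [0.5488, 0.1227, 0.1166]
ee_rot: [[0.991, 0.137, 0.002], [0.137, -0.99, 0.013], [0.004, -0.012, -1.0]]
wrist_force: [-0.1, 0.1, -0.1]
gripper_width: 0.008
```

View pics/c22.png

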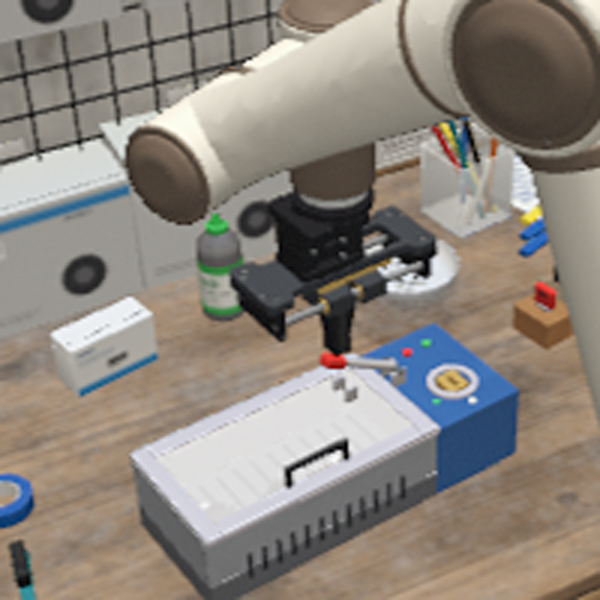

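```bash
python3 -m inch '[{"jaw":255,"x":-0.06,"y":0.33,"z":-0.15,"ax":0,"ay":0,"az":0},{"jaw":255,"x":-0.02,"y":0,"z":-0.25,"ax":0,"ay":0,"az":0},{"jaw":255,"x":0,"y":0,"z":-0.15,"ax":0,"ay":0,"az":0},{"jaw":255,"x":0,"y":0,"z":0,"ax":0,"ay":0,"az":0}]'
python3 - <<'E'
from h import *
snap("scene","c23",(150,100,350,300),3)
E
```

```text
time_s: 34.7
tcp_pos: [0.5453, 0.1424, 0.0836]
ee_rot: [[0.991, 0.135, 0.006], [0.135, -0.991, 0.014], [0.008, -0.013, -1.0]]
wrist_force: [-0.5, -0.6, -0.5]
gripper_width: 0.006
```

View pics/c23.png

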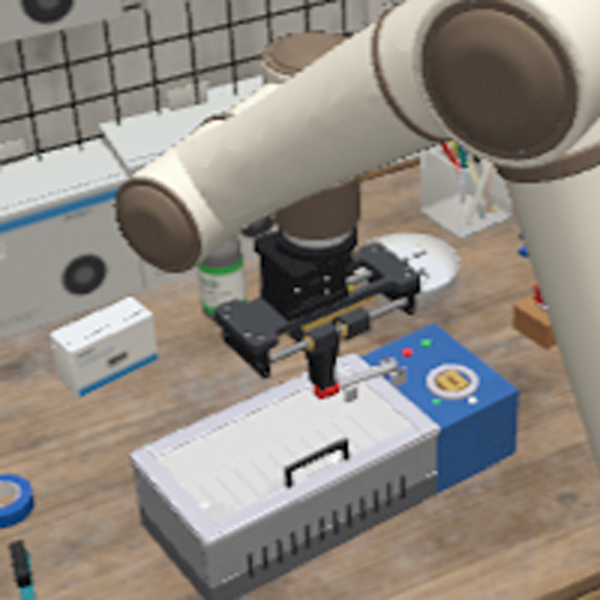

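Almost level; press the last bit until the stop is felt.

```bash
python3 -m inch '[{"jaw":255,"x":0,"y":0,"z":-0.12,"ax":0,"ay":0,"az":0},{"jaw":255,"x":0,"y":0,"z":-0.1,"ax":0,"ay":0,"az":0}]'
```

```text
time_s: 35.0
tcp_pos: [0.5465, 0.1424, 0.0718]
ee_rot: [[0.991, 0.135, 0.008], [0.135, -0.991, 0.015], [0.01, -0.013, -1.0]]
wrist_force: [-10.3, 1.7, 26.6]
gripper_width: 0.004
```

```bash
python3 -m inch '[{"jaw":255,"x":0,"y":0,"z":-0.1,"ax":0,"ay":0,"az":0},{"jaw":255,"x":0,"y":0,"z":-0.05,"ax":0,"ay":0,"az":0}]'
```

```text
time_s: 35.25
tcp_pos: [0.5465, 0.1423, 0.0722]
ee_rot: [[0.99, 0.139, 0.01], [0.139, -0.99, 0.013], [0.012, -0.011, -1.0]]
wrist_force: [-7.7, 0.3, 14.7]
gripper_width: 0.008
```

```bash
python3 -m inch '[{"jaw":255,"x":0,"y":0,"z":0.5,"ax":0,"ay":0,"az":0},{"jaw":200,"x":0,"y":0,"z":0.9,"ax":0,"ay":0,"az":0.2},{"jaw":100,"x":0,"y":-0.5,"z":0.6,"ax":0,"ay":0,"az":0.2},{"jaw":100,"x":0.25,"y":-0.9,"z":0,"ax":0,"ay":0,"az":0},{"jaw":100,"x":0.25,"y":-0.9,"z":0,"ax":0,"ay":0,"az":0},{"jaw":100,"x":0.25,"y":-0.9,"z":0,"ax":0,"ay":0,"az":0},{"jaw":100,"x":0.25,"y":-0.9,"z":0,"ax":0,"ay":0,"az":0},{"jaw":100,"x":0.25,"y":-0.9,"z":0,"ax":0,"ay":0,"az":0},{"jaw":100,"x":0.2,"y":-0.4,"z":-0.3,"ax":0,"ay":0,"az":0},{"jaw":100,"x":0,"y":0,"z":0,"ax":0,"ay":0,"az":0},{"jaw":100,"x":0,"y":0,"z":0,"ax":0,"ay":0,"az":0}]'
python3 - <<'E'
from h import *
snap("scene","c24",(150,130,350,280),4)
snap("wrist","w24")
s=sense();print(s["tcp_pos"],s["ee_rot"].round(3).tolist())
E
```

```text
time_s: 36.62
tcp_pos: [0.6349, -0.1926, 0.1778]
ee_rot: [[0.977, 0.212, 0.015], [0.211, -0.977, 0.014], [0.018, -0.01, -1.0]]
wrist_force: [-0.3, 0.5, 0.9]
gripper_width: 0.607
[ 0.63472655 -0.19184204  0.17785193] [[0.977, 0.213, 0.015], [0.212, -0.977, 0.014], [0.018, -0.011, -1.0]]
```

View pics/c24.png

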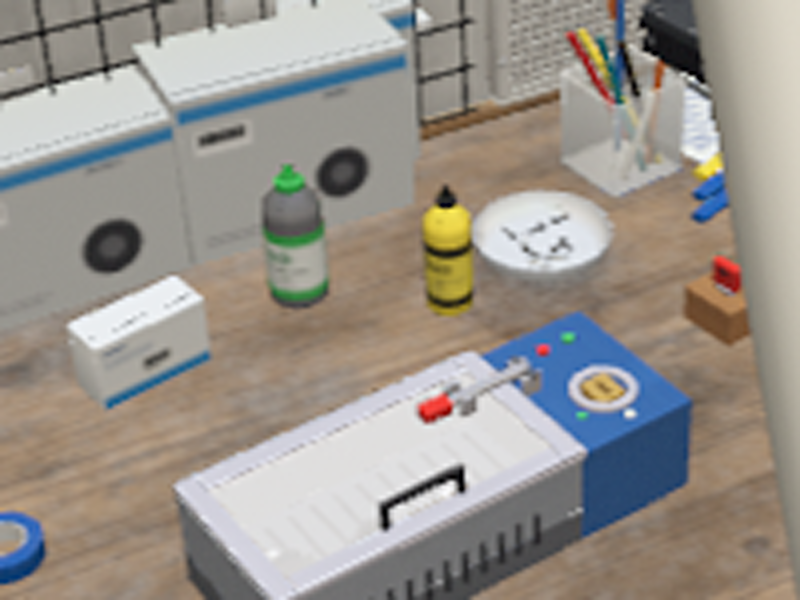

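View pics/w24.png

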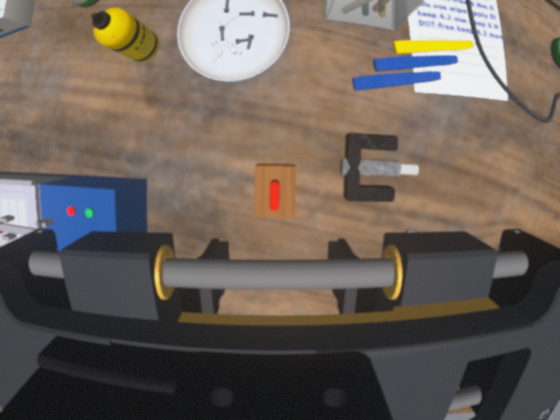

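Run:
```python
from h import *
im=cv2.imread("pics/w24_raw.png"); h=cv2.cvtColor(im,cv2.COLOR_BGR2HSV)
b=(250,165,300,220); h=h[b[1]:b[3],b[0]:b[2]]
m=(((h[...,0]<6)|(h[...,0]>174))&(h[...,1]>200)&(h[...,2]>120)).astype(np.uint8)
c=max(cv2.findContours(m,0,2)[0],key=cv2.contourArea); r=cv2.minAreaRect(c); bp=cv2.boxPoints(r)+[b[0],b[1]]
W=np.array([onz("wrist",p,.064)[:2] for p in bp]); print(bp.round(1).tolist(),W.round(4).tolist(),W.mean(0),[np.degrees(np.arctan2(*(W[i]-W[i-1])[::-1])).round(1) for i in (1,2)])
# stand top: brown
h=cv2.cvtColor(im,cv2.COLOR_BGR2HSV)[150:230,240:310]
cv2.imwrite("pics/z24.png",cv2.resize(im[150:230,240:310],None,fx=7,fy=7,interpolation=cv2.INTER_CUBIC))
s=sense(); print(s["tcp_pos"], np.degrees(np.arctan2(s["ee_rot"][1,0],s["ee_rot"][0,0])), s["joints"])
```

```text
[[270.0, 209.0], [270.0, 181.0], [278.0, 181.0], [278.0, 209.0]] [[0.6245, -0.1846], [0.6518, -0.1788], [0.6534, -0.1864], [0.6262, -0.1923]] [ 0.63896958 -0.18551221] [np.float64(12.0), np.float64(-77.7)]
[ 0.63472655 -0.19184204  0.17785193] 12.26195510526529 [ -3.32852722  25.68106378   5.54983121  -0.91109954 -69.06707181
 105.91533173]
```

View pics/z24.png

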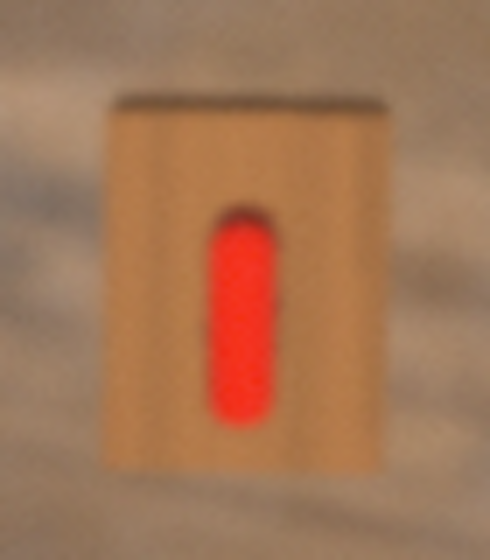

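```bash
python3 -m inch '[{"jaw":100,"x":0.06,"y":0.1,"z":-0.5,"ax":-0.08,"ay":0.09,"az":0},{"jaw":100,"x":0,"y":0,"z":-0.7,"ax":0,"ay":0.02,"az":0},{"jaw":100,"x":0,"y":0,"z":-0.6,"ax":0,"ay":0.02,"az":0},{"jaw":100,"x":0,"y":0,"z":0,"ax":0,"ay":0,"az":0},{"jaw":100,"x":0,"y":0,"z":0,"ax":0,"ay":0,"az":0}]'
```

```text
time_s: 37.35
tcp_pos: [0.6416, -0.1805, 0.0751]
ee_rot: [[0.975, 0.221, 0.004], [0.221, -0.975, -0.002], [0.003, 0.003, -1.0]]
wrist_force: [0.3, 0.3, 1.1]
gripper_width: 0.603
```

```bash
cat > red.py <<'E'
from h import *
def red(b,z,name):
    im=cv2.cvtColor(capture("wrist"),cv2.COLOR_RGB2BGR); cv2.imwrite(f"pics/{name}.png",im)
    P=camera_params("wrist")
    h=cv2.cvtColor(im,cv2.COLOR_BGR2HSV)[b[1]:b[3],b[0]:b[2]]
    m=(((h[...,0]<6)|(h[...,0]>174))&(h[...,1]>180)&(h[...,2]>100)).astype(np.uint8)
    c=max(cv2.findContours(m,0,2)[0],key=cv2.contourArea); r=cv2.minAreaRect(c); bp=cv2.boxPoints(r)+[b[0],b[1]]
    W=np.array([onz("wrist",p,z,P)[:2] for p in bp]); s=sense()
    print(bp.round(1).tolist(),"ctr",W.mean(0).round(4),[np.degrees(np.arctan2(*(W[i]-W[i-1])[::-1])).round(1) for i in (1,2)],[np.linalg.norm(W[i]-W[i-1]).round(4) for i in (1,2)])
    print(s["tcp_pos"].round(4), np.degrees(np.arctan2(s["ee_rot"][1,0],s["ee_rot"][0,0])).round(1))
E
python3 -c "
from red import *
red((240,150,320,240),.064,'w25')"
```

```text
[[277.5, 239.0], [279.3, 209.7], [292.7, 210.5], [291.0, 239.8]] ctr [ 0.6453 -0.1842] [np.float64(9.5), np.float64(-80.8)] [np.float64(0.0205), np.float64(0.009)]
[ 0.6414 -0.1804  0.075 ] 12.8
```

View pics/w25.png

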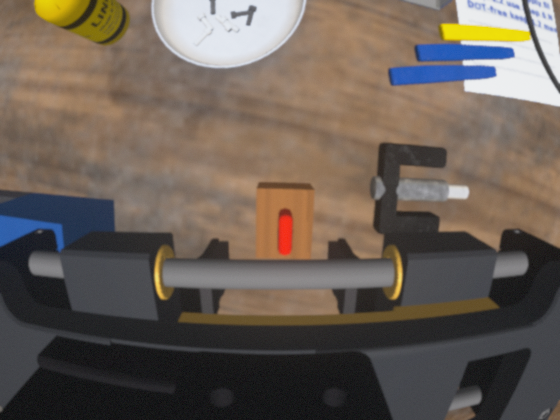

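```bash
python3 - <<'E'
from h import *
print(onz("wrist",(285.3,232.5),.064))
E
python3 -m inch '[{"jaw":100,"x":-0.06,"y":-0.08,"z":-0.1,"ax":0,"ay":0,"az":-0.05},{"jaw":100,"x":-0.02,"y":0,"z":-0.5,"ax":0,"ay":0,"az":0},{"jaw":100,"x":0,"y":0,"z":0,"ax":0,"ay":0,"az":0},{"jaw":100,"x":0,"y":0,"z":0,"ax":0,"ay":0,"az":0}]'
```

```text
[ 0.64015175 -0.18550256  0.064     ]
time_s: 37.9
tcp_pos: [0.6397, -0.1866, 0.0446]
ee_rot: [[0.977, 0.211, 0.015], [0.211, -0.977, -0.004], [0.014, 0.007, -1.0]]
wrist_force: [0.2, -1.3, -0.5]
gripper_width: 0.606
```

```bash
python3 -m inch '[{"jaw":100,"x":-0.02,"y":0.02,"z":-0.35,"ax":0,"ay":0.08,"az":0},{"jaw":100,"x":-0.02,"y":0,"z":-0.3,"ax":0,"ay":0.02,"az":0},{"jaw":100,"x":0,"y":0,"z":0,"ax":0,"ay":0,"az":0},{"jaw":100,"x":0,"y":0,"z":0,"ax":0,"ay":0,"az":0}]'
python3 - <<'E'
from h import *
snap("side","s26",(240,220,340,320),6)
snap("wrist","w26")
E
```

```text
time_s: 38.4
tcp_pos: [0.6379, -0.1855, 0.0041]
ee_rot: [[0.977, 0.212, -0.002], [0.212, -0.977, -0.004], [-0.003, 0.003, -1.0]]
wrist_force: [0.4, -0.5, 0.2]
gripper_width: 0.602
```

View pics/s26.png

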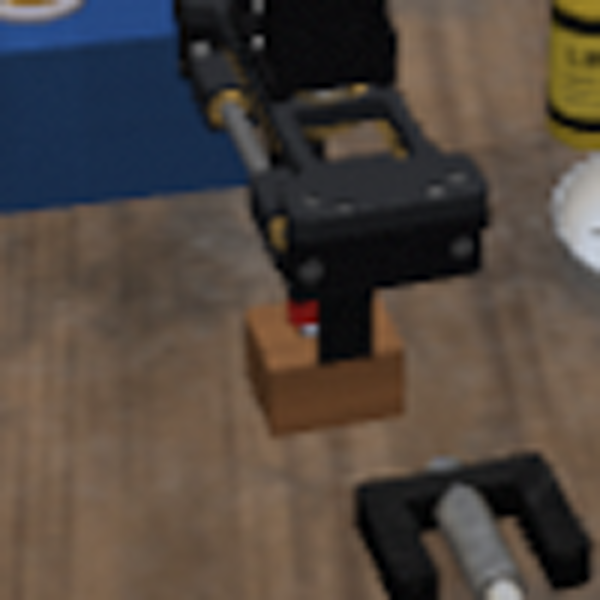

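View pics/w26.png

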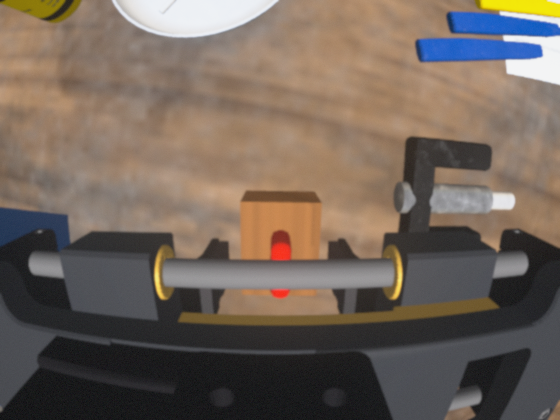

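```bash
python3 -m inch '[{"jaw":255,"x":0,"y":0,"z":0,"ax":0,"ay":0,"az":0},{"jaw":255,"x":0,"y":0,"z":0,"ax":0,"ay":0,"az":0},{"jaw":255,"x":0,"y":0,"z":0,"ax":0,"ay":0,"az":0},{"jaw":255,"x":0,"y":0,"z":0,"ax":0,"ay":0,"az":0},{"jaw":255,"x":0,"y":0,"z":0,"ax":0,"ay":0,"az":0},{"jaw":255,"x":0,"y":0,"z":0,"ax":0,"ay":0,"az":0},{"jaw":255,"x":0,"y":0,"z":0,"ax":0,"ay":0,"az":0},{"jaw":255,"x":0,"y":0,"z":0,"ax":0,"ay":0,"az":0}]'
```

```text
time_s: 39.5
tcp_pos: [0.6386, -0.1855, 0.0058]
ee_rot: [[0.977, 0.212, 0.001], [0.212, -0.977, -0.004], [-0.0, 0.004, -1.0]]
wrist_force: [0.4, -0.0, 0.2]
gripper_width: 0.11
```

```bash
python3 -m inch '[{"jaw":255,"x":0,"y":0,"z":0.3,"ax":0,"ay":0,"az":0},{"jaw":255,"x":0,"y":0,"z":0.5,"ax":0,"ay":0,"az":0},{"jaw":255,"x":0,"y":0,"z":0.7,"ax":0,"ay":0,"az":0},{"jaw":255,"x":-0.2,"y":0.2,"z":0.7,"ax":0,"ay":0,"az":0},{"jaw":255,"x":-0.6,"y":0.6,"z":0.4,"ax":0,"ay":0,"az":-0.25},{"jaw":255,"x":-0.6,"y":0.6,"z":0,"ax":0,"ay":0,"az":-0.25},{"jaw":255,"x":-0.6,"y":0.6,"z":0,"ax":0,"ay":0,"az":0},{"jaw":255,"x":-0.6,"y":0.6,"z":0,"ax":0,"ay":0,"az":0},{"jaw":255,"x":-0.4,"y":0.4,"z":0,"ax":0,"ay":0,"az":0},{"jaw":255,"x":0,"y":0,"z":0,"ax":0,"ay":0,"az":0},{"jaw":255,"x":0,"y":0,"z":0,"ax":0,"ay":0,"az":0}]'
python3 - <<'E'
from h import *
import pickle
snap("wrist","w27")
s=sense();print(s["tcp_pos"],s["ee_rot"].round(3).tolist())
pickle.dump(camera_params("wrist"),open("P27.pkl","wb"))
snap("side","s27",(200,120,320,240),5)
E
```

```text
time_s: 40.88
tcp_pos: [0.4538, -0.0015, 0.1798]
ee_rot: [[0.992, 0.123, 0.015], [0.123, -0.992, -0.0], [0.015, 0.002, -1.0]]
wrist_force: [0.6, -0.3, -1.2]
gripper_width: 0.115
[ 0.45387784 -0.00168721  0.17968433] [[0.992, 0.122, 0.015], [0.122, -0.992, -0.0], [0.015, 0.002, -1.0]]
```

View pics/w27.png

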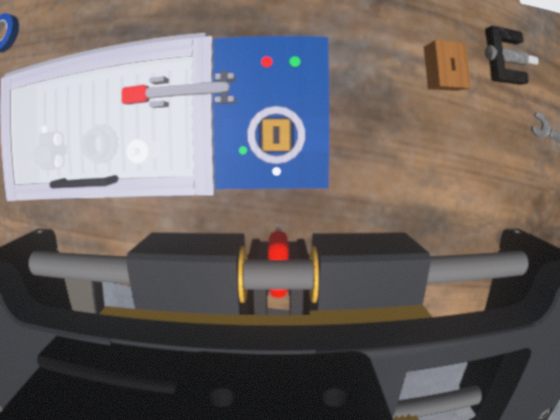

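View pics/s27.png

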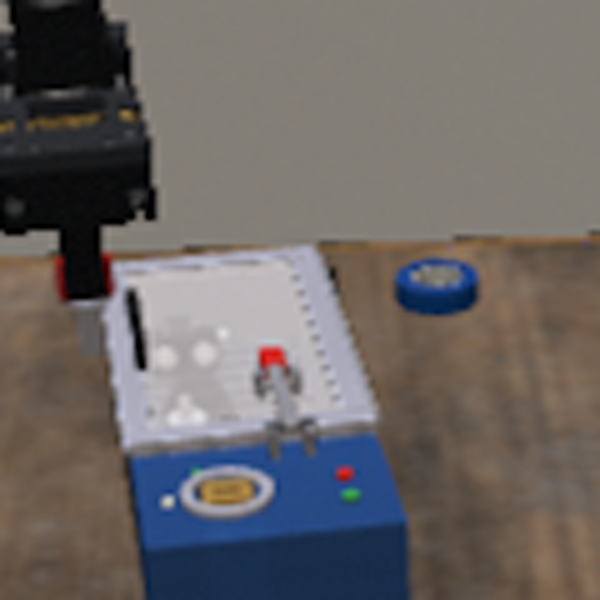

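Run:
```python
from h import *
im=cv2.imread("pics/w27_raw.png")
a=cv2.resize(im[95:170,240:315],(500,500),interpolation=cv2.INTER_CUBIC)
b=cv2.resize(im[205:305,260:300],(240,500*6//5)[:2] if 0 else (200,500),interpolation=cv2.INTER_CUBIC)
cv2.imwrite("pics/z27.png",cv2.hconcat([a,b]))
s=sense();t=s["tcp_pos"];R=s["ee_rot"]
for z in (0,-.01,-.02,-.03,-.045,-.058): print(z,proj("wrist",t+R@[0,0,z]), proj("wrist",t+R@[.007,0,z]))
h=cv2.cvtColor(im,cv2.COLOR_BGR2HSV)
print(onz("wrist",(276,134),.0915))
```

```text
0 [278.17813478 234.09702411] [278.17866591 223.63497123]
-0.01 [278.20094807 239.06868337] [278.20181417 228.15350468]
-0.02 [278.22600687 244.53535478] [278.22729191 233.13218521]
-0.03 [278.25364327 250.57123467] [278.25545536 238.64233756]
-0.045 [278.3008202 260.891643 ] [278.30369927 248.09753363]
-0.058 [278.34843282 271.3290453 ] [278.35261762 257.70611971]
[0.5176763  0.00753649 0.0915    ]
```

View pics/z27.png

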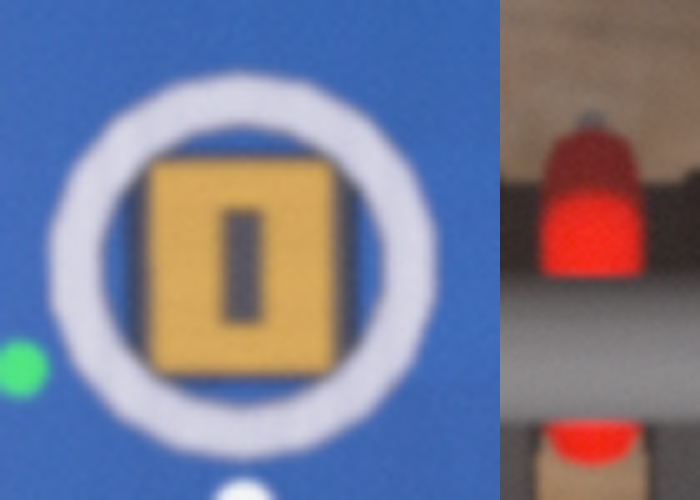

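Run:
```python
from h import *
s=sense();t=s["tcp_pos"];R=s["ee_rot"]
for p in [(.015,0,-.032),(.015,0,-.058),(-.015,0,-.058),(.015,0,-.036)]: print(p,proj("wrist",t+R@p),proj("wrist",t+R@(np.array(p)+[.002,0,0])))
print(onz("wrist",(276.45,134.9),.0915),onz("wrist",(276.4,134.9),.09))
Ps=camera_params("side")
print(onz("side",(200+227.5/5,120+491/5),.0915))
for p in [(-.015,0,-.032),(.015,0,-.032),(-.007,0,-.006),(.007,0,-.006),(0,0,0)]: print(p,(proj("side",t+R@p)-[200,120])*5)
```

```text
(0.015, 0, -0.032) [278.26333019 225.67742582] [278.26374251 222.08370426]
(0.015, 0, -0.058) [278.35692388 241.55642843] [278.35791132 237.42708528]
(-0.015, 0, -0.058) [278.3384327  298.82955585] [278.33983342 295.29907638]
(0.015, 0, -0.036) [278.2759782  227.81933092] [278.27645588 224.15135192]
[0.51693311 0.00704817 0.0915    ] [0.51694041 0.00709578 0.09      ]
[0.51934396 0.00356422 0.0915    ]
(-0.015, 0, -0.032) [ 58.7965054  303.60567258]
(0.015, 0, -0.032) [116.50186771 297.80827597]
(-0.007, 0, -0.006) [ 79.37263403 347.12794539]
(0.007, 0, -0.006) [106.00736384 344.38894836]
(0, 0, 0) [ 93.83948522 356.01851481]
```

```bash
python3 -m inch '[{"jaw":255,"x":0.5,"y":0.07,"z":-0.3,"ax":0,"ay":0.09,"az":0},{"jaw":255,"x":0.5,"y":0.07,"z":-0.5,"ax":0,"ay":0,"az":0},{"jaw":255,"x":0,"y":0,"z":-0.2,"ax":0,"ay":0,"az":0},{"jaw":255,"x":0,"y":0,"z":0,"ax":0,"ay":0,"az":0},{"jaw":255,"x":0,"y":0,"z":0,"ax":0,"ay":0,"az":0}]'
```

```text
time_s: 41.6
tcp_pos: [0.5176, 0.0038, 0.1181]
ee_rot: [[0.993, 0.117, -0.001], [0.117, -0.993, -0.001], [-0.001, 0.001, -1.0]]
wrist_force: [0.2, -0.7, 0.2]
gripper_width: 0.111
```

```bash
python3 -m inch '[{"jaw":255,"x":0,"y":0.05,"z":-0.18,"ax":0,"ay":0,"az":0.04},{"jaw":255,"x":0,"y":0,"z":0,"ax":0,"ay":0,"az":0},{"jaw":255,"x":0,"y":0,"z":0,"ax":0,"ay":0,"az":0}]'
python3 - <<'E'
from h import *
snap("wrist","w28",(230,180,330,280),6)
snap("side","s28",(220,160,300,240),7)
snap("scene","c28",(270,190,330,250),8)
s=sense();t=s["tcp_pos"];print(t,s["ee_rot"].round(3).tolist())
print("slot proj in wrist crop",(proj("wrist",[.517,.007,.09])-[230,180])*6,"tip",(proj("wrist",t)-[230,180])*6)
print("side",(proj("side",[.517,.007,.09])-[220,160])*7,"tip",(proj("side",t)-[220,160])*7)
print("scene",(proj("scene",[.517,.007,.09])-[270,190])*8,"tip",(proj("scene",t)-[270,190])*8)
E
```

```text
time_s: 41.98
tcp_pos: [0.5177, 0.0071, 0.1086]
ee_rot: [[0.992, 0.124, 0.002], [0.124, -0.992, -0.0], [0.002, 0.0, -1.0]]
wrist_force: [0.4, -0.1, -0.5]
gripper_width: 0.115
[0.51763483 0.00703919 0.10838783] [[0.992, 0.124, 0.002], [0.124, -0.992, -0.0], [0.002, 0.0, -1.0]]
slot proj in wrist crop [288.44219095 281.98436798] tip [289.05343311 324.79436126]
side [172.94976398 406.68769079] tip [171.85292883 365.55771004]
scene [254.28481456 294.28257483] tip [254.03994838 255.92571424]
```

View pics/w28.png

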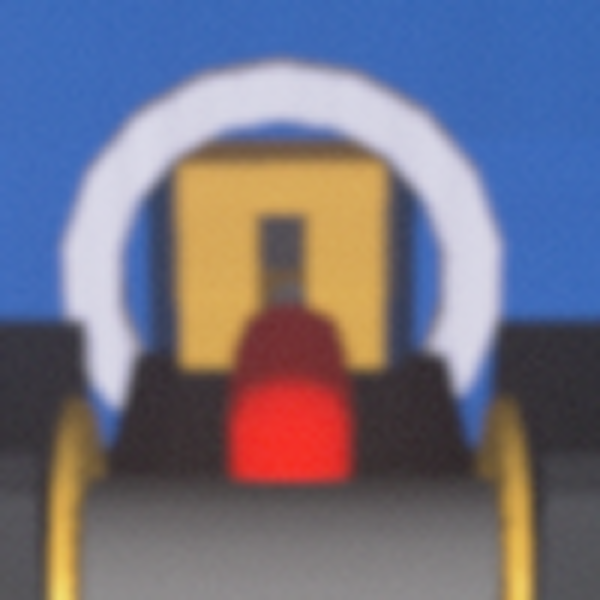

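View pics/s28.png

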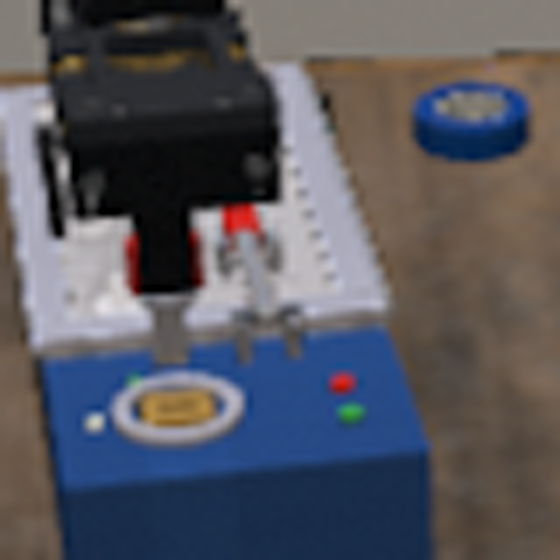

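View pics/c28.png

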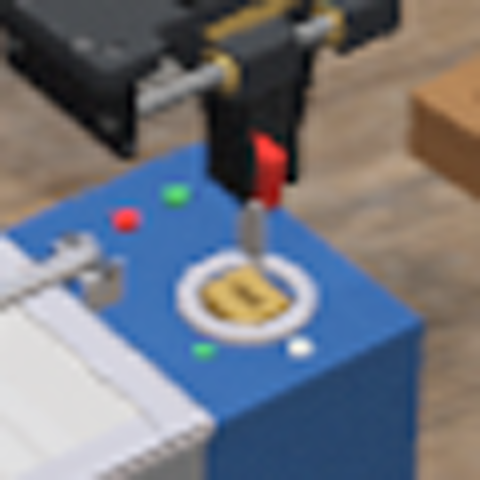

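Run:
```python
from h import *
s=sense();t=s["tcp_pos"];R=s["ee_rot"]
w=lambda x,y:(230+x/6,180+y/6)
rel=lambda p:R.T@(p-t)
print("slot end",rel(onz("wrist",w(283,214),.09)), "ring far",rel(onz("wrist",w(282,62),.0915)),"ring L",rel(onz("wrist",w(62,270),.0915)),"ring R",rel(onz("wrist",w(502,260),.0915)))
for dz in (-.058,): 
  for y in (.005,-.005): print("bow top y",(proj("wrist",t+R@[.012,y,dz])-[230,180])*6)
print("blade front",(proj("wrist",t+R@[.007,0,-.01])-[230,180])*6,"bow front low",(proj("wrist",t+R@[.015,0,-.036])-[230,180])*6,"bow front up",(proj("wrist",t+R@[.015,0,-.058])-[230,180])*6)
print("side bow",[(proj("side",t+R@[x,-.005,-.04])-[220,160])*7 for x in (-.015,.015)],"blade",[(proj("side",t+R@[x,0,-.015])-[220,160])*7 for x in (-.007,.007)])
```

```text
slot end [ 0.00749571 -0.00067193  0.01840181] ring far [ 0.0255262  -0.00076937  0.01693581] ring L [ 0.0011876  -0.02627018  0.01688234] ring R [0.00237176 0.02464518 0.01689962]
bow top y [355.04745791 406.3253792 ]
bow top y [225.16168874 406.38917799]
blade front [289.19346925 289.14445293] bow front low [289.6342765  287.18620521] bow front up [290.11710315 369.67340254]
side bow [array([125.57156884, 272.21840131]), array([202.96950271, 264.78121053])] blade [array([151.58459558, 333.42501988]), array([187.46377496, 329.88620409])]
```

```bash
python3 -m inch '[{"jaw":255,"x":-0.01,"y":0.015,"z":-0.1,"ax":0,"ay":0,"az":0},{"jaw":255,"x":0,"y":0,"z":-0.05,"ax":0,"ay":0,"az":0},{"jaw":255,"x":0,"y":0,"z":0,"ax":0,"ay":0,"az":0}]'
```

```text
time_s: 42.5
tcp_pos: [0.5169, 0.008, 0.0988]
ee_rot: [[0.992, 0.124, 0.002], [0.124, -0.992, -0.0], [0.002, 0.0, -1.0]]
wrist_force: [-1.0, -0.3, -0.4]
gripper_width: 0.113
```

Position matches the target; descend in small steps, watching force.

```bash
python3 -m inch '[{"jaw":255,"x":0,"y":0,"z":-0.1,"ax":0,"ay":0,"az":0},{"jaw":255,"x":0,"y":0,"z":-0.08,"ax":0,"ay":0,"az":0},{"jaw":255,"x":0,"y":0,"z":-0.05,"ax":0,"ay":0,"az":0}]'
```

```text
time_s: 42.88
tcp_pos: [0.5175, 0.0081, 0.0843]
ee_rot: [[0.992, 0.124, 0.003], [0.124, -0.992, 0.0], [0.003, 0.0, -1.0]]
wrist_force: [0.5, -0.4, -0.6]
gripper_width: 0.117
```

```bash
python3 -m inch '[{"jaw":255,"x":-0.01,"y":0,"z":-0.1,"ax":0,"ay":0.02,"az":0},{"jaw":255,"x":0,"y":0,"z":-0.1,"ax":0,"ay":0,"az":0},{"jaw":255,"x":0,"y":0,"z":-0.1,"ax":0,"ay":0,"az":0},{"jaw":255,"x":0,"y":0,"z":0,"ax":0,"ay":0,"az":0}]'
```

```text
time_s: 43.38
tcp_pos: [0.5176, 0.0083, 0.0648]
ee_rot: [[0.992, 0.124, 0.0], [0.124, -0.992, 0.0], [0.0, -0.0, -1.0]]
wrist_force: [0.2, -0.5, -0.9]
gripper_width: 0.116
```

```bash
python3 -m inch '[{"jaw":255,"x":0,"y":0,"z":-0.06,"ax":0,"ay":0,"az":0},{"jaw":255,"x":0,"y":0,"z":-0.06,"ax":0,"ay":0,"az":0}]'
```

```text
time_s: 43.62
tcp_pos: [0.5179, 0.0082, 0.0612]
ee_rot: [[0.992, 0.126, 0.001], [0.126, -0.992, -0.001], [0.001, 0.001, -1.0]]
wrist_force: [-11.4, 3.6, 34.5]
gripper_width: 0.111
```

```bash
python3 -m inch '[{"jaw":255,"x":0,"y":0,"z":-0.05,"ax":0,"ay":0,"az":0},{"jaw":255,"x":0,"y":0,"z":-0.02,"ax":0,"ay":0,"az":0}]'
python3 - <<'E'
from h import *
snap("side","s29",(220,160,300,240),7)
snap("wrist","w29",(230,180,330,280),6)
E
```

```text
time_s: 43.88
tcp_pos: [0.5177, 0.0082, 0.0618]
ee_rot: [[0.992, 0.128, 0.002], [0.128, -0.992, -0.002], [0.002, 0.002, -1.0]]
wrist_force: [-0.3, 0.2, 0.5]
gripper_width: 0.11
```

View pics/s29.png

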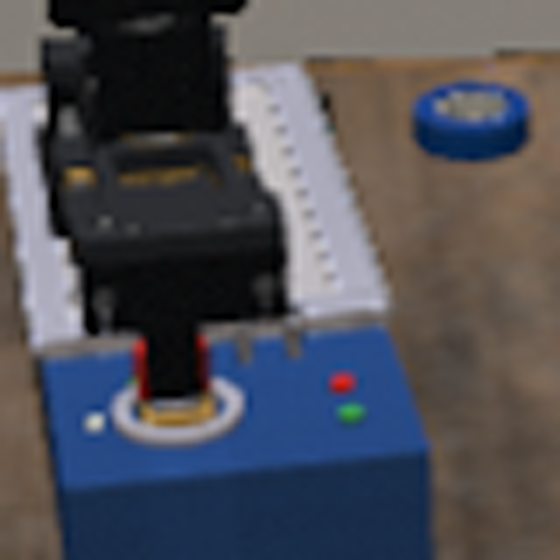

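View pics/w29.png

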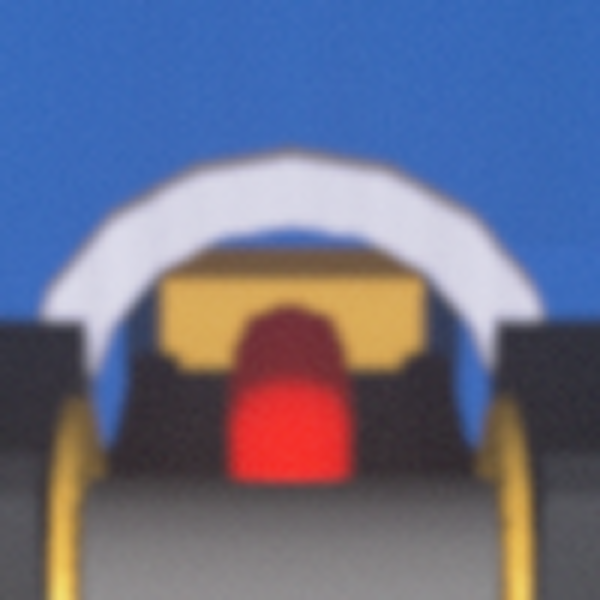

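```bash
python3 -m inch '[{"jaw":255,"x":0,"y":0,"z":0,"ax":0,"ay":0,"az":-0.6},{"jaw":255,"x":0,"y":0,"z":0,"ax":0,"ay":0,"az":-0.6},{"jaw":255,"x":0,"y":0,"z":0,"ax":0,"ay":0,"az":-0.6},{"jaw":255,"x":0,"y":0,"z":0,"ax":0,"ay":0,"az":0}]'
python3 - <<'E'
from h import *
s=sense();print(s["tcp_pos"],np.degrees(np.arctan2(s["ee_rot"][1,0],s["ee_rot"][0,0])),s["moment"],s["wrist_force"])
E
```

```text
time_s: 44.48
tcp_pos: [0.5176, 0.0082, 0.0617]
ee_rot: [[0.981, -0.193, 0.001], [-0.193, -0.981, -0.002], [0.002, 0.002, -1.0]]
wrist_force: [-0.7, 0.8, 2.7]
gripper_width: 0.113
[0.51759124 0.00815498 0.06174235] -11.12236575151577 [ 0.03220723  0.12297729 -0.01162684] [-0.65417638  0.76374975  2.6726232 ]
```

```bash
python3 -m inch '[{"jaw":255,"x":0,"y":0,"z":0,"ax":0,"ay":0,"az":-0.8},{"jaw":255,"x":0,"y":0,"z":0,"ax":0,"ay":0,"az":-0.8},{"jaw":255,"x":0,"y":0,"z":0,"ax":0,"ay":0,"az":-0.8},{"jaw":255,"x":0,"y":0,"z":0,"ax":0,"ay":0,"az":-0.8},{"jaw":255,"x":0,"y":0,"z":0,"ax":0,"ay":0,"az":0}]'
python3 - <<'E'
from h import *
s=sense();print(s["tcp_pos"],np.degrees(np.arctan2(s["ee_rot"][1,0],s["ee_rot"][0,0])),s["moment"],s["wrist_force"])
E
```

```text
time_s: 45.1
tcp_pos: [0.5178, 0.0088, 0.0617]
ee_rot: [[0.726, -0.688, 0.0], [-0.688, -0.726, -0.002], [0.002, 0.001, -1.0]]
wrist_force: [0.0, 0.5, 1.5]
gripper_width: 0.113
[0.51776771 0.00881272 0.06174749] -43.474702294766374 [ 0.05280256  0.05636792 -0.06943213] [0.00259096 0.46623416 1.47694347]
```

```bash
python3 -m inch '[{"jaw":255,"x":0,"y":-0.01,"z":0,"ax":0,"ay":0,"az":-0.7},{"jaw":255,"x":0,"y":0,"z":0,"ax":0,"ay":0,"az":-0.7},{"jaw":255,"x":0,"y":0,"z":0,"ax":0,"ay":0,"az":-0.4},{"jaw":255,"x":0,"y":0,"z":0,"ax":0,"ay":0,"az":-0.3}]'
python3 - <<'E'
from h import *
s=sense();print(s["tcp_pos"],np.degrees(np.arctan2(s["ee_rot"][1,0],s["ee_rot"][0,0])),s["moment"],s["wrist_force"])
E
```

```text
time_s: 45.6
tcp_pos: [0.5181, 0.0091, 0.0617]
ee_rot: [[0.434, -0.901, 0.001], [-0.901, -0.434, -0.001], [0.001, -0.0, -1.0]]
wrist_force: [-0.7, 0.8, 1.0]
gripper_width: 0.116
[0.51808561 0.00911673 0.06173718] -64.24757478390497 [0.19251764 0.13089364 0.08617528] [-0.66176041  0.82548411  0.95075176]
```

```bash
python3 -m inch '[{"jaw":255,"x":-0.005,"y":-0.01,"z":0,"ax":0,"ay":0,"az":-0.4},{"jaw":255,"x":0,"y":0,"z":0,"ax":0,"ay":0,"az":-0.4}]'
python3 - <<'E'
from h import *
s=sense();print(s["tcp_pos"],np.degrees(np.arctan2(s["ee_rot"][1,0],s["ee_rot"][0,0])),s["moment"],s["wrist_force"])
E
```

```text
time_s: 45.85
tcp_pos: [0.5182, 0.0092, 0.0617]
ee_rot: [[0.308, -0.951, 0.002], [-0.951, -0.308, -0.0], [0.001, -0.002, -1.0]]
wrist_force: [-1.0, 0.5, 1.6]
gripper_width: 0.115
[0.51824055 0.00922174 0.06172944] -72.04008138320286 [0.09392327 0.17965864 0.2201639 ] [-0.96453667  0.52597416  1.55438579]
```

```bash
python3 -m inch '[{"jaw":255,"x":0,"y":-0.005,"z":0,"ax":0,"ay":0,"az":-0.4},{"jaw":255,"x":0,"y":0,"z":0,"ax":0,"ay":0,"az":-0.4}]'
python3 - <<'E'
from h import *
s=sense();print(s["tcp_pos"],np.degrees(np.arctan2(s["ee_rot"][1,0],s["ee_rot"][0,0])),s["moment"],s["wrist_force"])
E
```

```text
time_s: 46.1
tcp_pos: [0.5183, 0.009, 0.0617]
ee_rot: [[0.18, -0.984, 0.002], [-0.984, -0.181, -0.001], [0.001, -0.002, -1.0]]
wrist_force: [1.4, 0.5, 0.7]
gripper_width: 0.119
[0.51832982 0.00904461 0.06171624] -79.60117863731833 [0.05729271 0.07917997 0.65407708] [1.38294747 0.47158599 0.65575453]
```

```bash
python3 -m inch '[{"jaw":150,"x":0,"y":0,"z":0,"ax":0,"ay":0,"az":0},{"jaw":150,"x":0,"y":0,"z":0,"ax":0,"ay":0,"az":0},{"jaw":150,"x":0,"y":0,"z":0,"ax":0,"ay":0,"az":0},{"jaw":150,"x":0,"y":0,"z":0,"ax":0,"ay":0,"az":0},{"jaw":150,"x":0,"y":0,"z":0,"ax":0,"ay":0,"az":0},{"jaw":150,"x":0,"y":0,"z":0.4,"ax":0,"ay":0,"az":0},{"jaw":150,"x":0,"y":0,"z":0.7,"ax":0,"ay":0,"az":0},{"jaw":150,"x":0,"y":0,"z":0.8,"ax":0,"ay":0,"az":0},{"jaw":150,"x":0,"y":0,"z":0.2,"ax":0,"ay":0,"az":0},{"jaw":150,"x":0,"y":0,"z":0,"ax":0,"ay":0,"az":0}]'
python3 - <<'E'
from h import *
snap("wrist","w30")
snap("side","s30",(220,160,300,240),7)
print(sense()["tcp_pos"])
E
```

```text
time_s: 47.35
tcp_pos: [0.5155, 0.0081, 0.1891]
ee_rot: [[0.188, -0.982, -0.004], [-0.982, -0.188, -0.002], [0.001, 0.004, -1.0]]
wrist_force: [-1.1, 0.0, -0.1]
gripper_width: 0.409
[0.51481182 0.00790545 0.18784418]
```

View pics/w30.png

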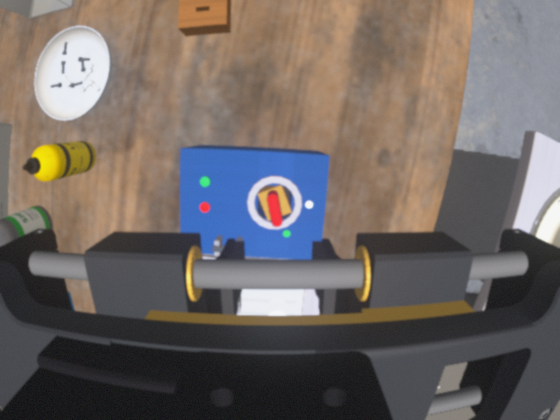

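View pics/s30.png

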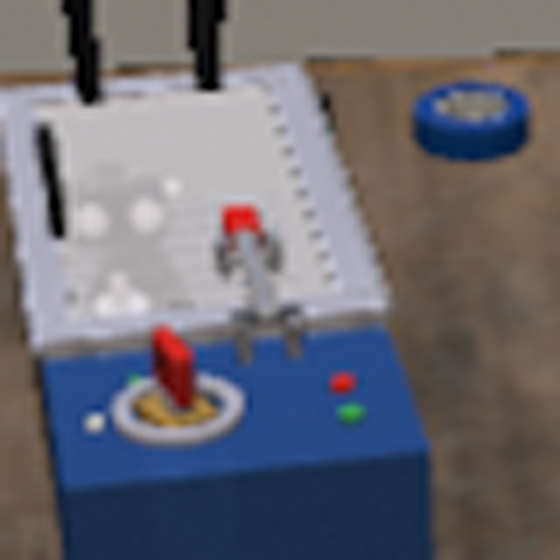

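Run:
```python
from h import *
im=cv2.imread("pics/w30_raw.png")
cv2.imwrite("pics/z30.png",cv2.resize(im[170:235,240:310],None,fx=8,fy=8,interpolation=cv2.INTER_CUBIC))
P=camera_params("wrist")
h=cv2.cvtColor(im,cv2.COLOR_BGR2HSV)[170:235,240:310]
m=(((h[...,0]<6)|(h[...,0]>174))&(h[...,1]>180)&(h[...,2]>100)).astype(np.uint8)
c=max(cv2.findContours(m,0,2)[0],key=cv2.contourArea); bp=cv2.boxPoints(cv2.minAreaRect(c))+[240,170]
W=np.array([onz("wrist",p,.12,P)[:2] for p in bp]); print(bp,[np.degrees(np.arctan2(*(W[i]-W[i-1])[::-1])).round(1) for i in (1,2)])
```

```text
[[266.96153641 194.80768967]
 [275.61538315 193.07692337]
 [281.65384293 223.26922989]
 [272.99999619 224.99999619]] [np.float64(-157.8), np.float64(111.8)]
```

View pics/z30.png

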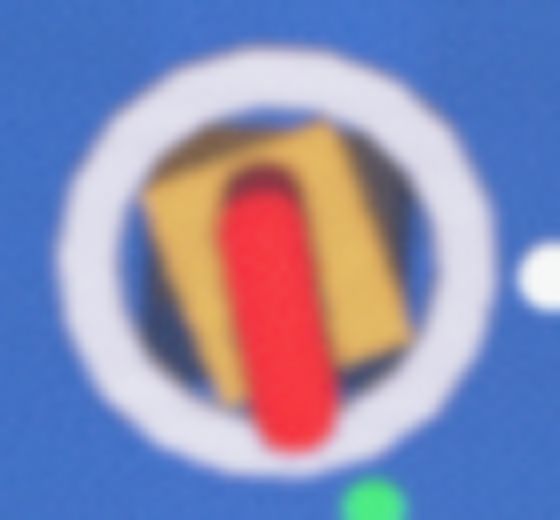

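Run:
```python
from h import *
a=np.radians(-68);c=np.array([.518,.0065]);d=np.array([np.cos(a),np.sin(a)])
for z in (.12,.094):
  for k in (-.015,.015):
    print(z,k,(proj("side",[*(c+k*d),z])-[220,160])*7)
snap("scene","c31",(150,130,350,280),4)
```

```text
0.12 -0.015 [157.55111844 323.85869324]
0.12 0.015 [184.76610217 356.38093952]
0.094 -0.015 [161.502141   381.83613417]
0.094 0.015 [188.51329787 415.15488575]
```

View pics/c31.png

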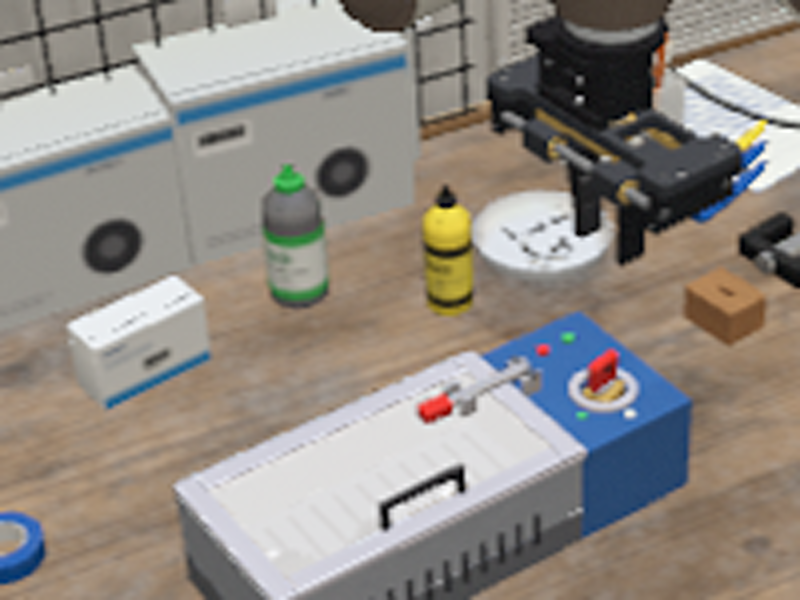

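```bash
python3 -m inch '[{"jaw":150,"x":0,"y":0,"z":0.5,"ax":0,"ay":0,"az":0},{"jaw":150,"x":0,"y":0,"z":0,"ax":0,"ay":0,"az":0},{"jaw":150,"x":0,"y":0,"z":0,"ax":0,"ay":0,"az":0}]'
python3 - <<'E'
from h import *
snap("side","s32",(180,120,380,350),2.6)
E
```

```text
time_s: 47.88
tcp_pos: [0.512, 0.0074, 0.2128]
ee_rot: [[0.187, -0.982, -0.018], [-0.982, -0.187, -0.005], [0.002, 0.019, -1.0]]
wrist_force: [-1.3, 0.7, -0.6]
gripper_width: 0.413
```

View pics/s32.png

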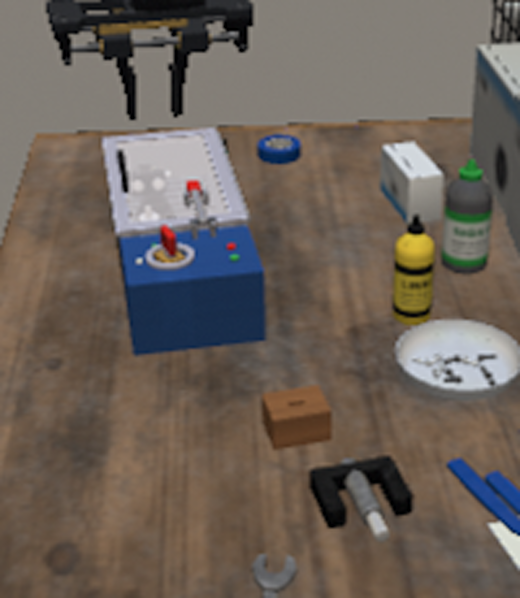

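The right of the bench has no loose parts left. The lid is shut, the latch is in the fork, the key is in the switch, and the pedal, bottle and tape are where they were. The gripper is clear of everything.

```bash
python3 -c "
from station import *
print(finish_job())"
```

```text
the job is handed in; nothing more can be done
None
```

The job is done and handed in at about 48 s of the 210 s, in the order asked. No verdict was reported.

**What I did**
- **Parts:** only three were present: one brake caliper, one bottom bracket cup and the lockring tool. All three are in the tray.
- **Lid and latch:** I pushed the lid shut and swung the latch arm into the fork, pressing each down until it would go no further.
- **Key:** I then took the key from its stand, pushed it fully into the switch, turned it clockwise to the end stop and left it there.

**Last checks**
- **Pictures:** they show the lid flat, the latch in the fork, and the pedal, lube bottle and tape unmoved. The brush was outside the last pictures; the arm never went near it.
- **Key depth:** it stopped on its shoulder (35 N peak) with the tip at 62 mm, as expected. The bow's position in the side picture agrees.
- **Key angle:** the barrel measured about 65° (ON is 66°), and the torque rose to 0.65 N m at the stop. The key itself sits about 9° further round, which is within its play in the slot.

**What disagreed or went wrong**
- **Fingertip height:** the fingertips are about 35–37 mm above the reported TCP height. Because of this the first caliper grasp closed on air above it. I corrected for the difference in everything after that.
- **Cup moved:** the cup was knocked about 5 cm before I reached it, so I located it again.
- **Camera mismatch:** the scene and side cameras differed by up to about 7 mm on the switch position, so I set the final key alignment with the wrist camera.

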